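Clear the mould and put the tile batch up to dry

TASK

Put the bench in order for drying the tiles: clear the plaster mould off the drying rack and stand it in the middle of the round cork mat, moving the paddle that lies there out of its way first. Then stand every tile from the sloping stand on its short end in the rack, one to a slot, and have all three wooden paddles lie flat inside the tool tray, parallel to its length and not on one another, blades towards the tall end-board. Leave the jars, pots and other things on the bench where they are.

Things in the scene. Friction and masses are not known exactly. Their poses are not given: they have to be found in the camera images.
- stand: fixed plywood draining stand, 120 mm deep, 240 mm wide, about 90 mm high, with three slats side by side sloping 35 degrees off upright (at y = -88, 0 and +88 mm) and one ledge. Origin: on the table under the centre of the middle tile; x points away from the robot, down the slope, y along the row of tiles. The centre of a tile leaning here is at x = 0, z = 72 mm.
- rack: fixed light wooden drying rack: base 90 (x) x 190 (y) x 12 mm with wooden blocks in a row along y, their tops 42 mm above the table, leaving three slots across it. Origin: centre of the underside; z up.
- slot0 (a point): slot 0 of the rack: middle of the slot's floor, 12 mm above the table; axes as the rack's. The slot is 22 mm wide (y), 80 mm long (x, open at both ends) and 30 mm deep; slots lie 58 mm apart along y.
- slot1 (a point): slot 1 of the rack: middle of the slot's floor, 12 mm above the table; axes as the rack's. The slot is 22 mm wide (y), 80 mm long (x, open at both ends) and 30 mm deep; slots lie 58 mm apart along y.
- slot2 (a point): slot 2 of the rack: middle of the slot's floor, 12 mm above the table; axes as the rack's. The slot is 22 mm wide (y), 80 mm long (x, open at both ends) and 30 mm deep; slots lie 58 mm apart along y.
- mat: fixed round cork mat, 160 mm across, 6 mm thick. Origin: centre of the underside.
- tray: fixed dark wooden tool tray, 200 (x) x 160 (y) mm outside, 180 x 150 mm inside; its floor is 6 mm above the table; three lips stand 6 mm above the floor and the end-board at +x 22 mm above it. Origin: centre of the underside; x points to the tall end-board, y across the tray, z up.
- mould: white plaster mould, loose, about 0.55 kg: base 96 (x) x 124 (y) x 30 mm, a step 70 x 96 x 16 mm on it, and a round upright grip neck 44 mm across from 46 to 90 mm above the underside. Origin: centre of the underside; z up. At the start it stands on the rack's blocks, covering the slots.
- tile0: fired clay tile, loose, 110 x 46 x 14 mm, 140 g, or absent. Origin: its centre; x along the 110 mm, y along the 46 mm, z through the thickness. It starts leaning on the stand, 35 degrees off upright, upper end towards the robot, x pointing down the slope; a 28 mm wide slat is under its middle from 40 mm below its upper end, so its long sides are free. Neighbouring places are 88 mm apart.
- tile1: fired clay tile, loose, 110 x 46 x 14 mm, 140 g, or absent. Origin: its centre; x along the 110 mm, y along the 46 mm, z through the thickness. It starts leaning on the stand, 35 degrees off upright, upper end towards the robot, x pointing down the slope; a 28 mm wide slat is under its middle from 40 mm below its upper end, so its long sides are free. Neighbouring places are 88 mm apart.
- tile2: fired clay tile, loose, 110 x 46 x 14 mm, 140 g, or absent. Origin: its centre; x along the 110 mm, y along the 46 mm, z through the thickness. It starts leaning on the stand, 35 degrees off upright, upper end towards the robot, x pointing down the slope; a 28 mm wide slat is under its middle from 40 mm below its upper end, so its long sides are free. Neighbouring places are 88 mm apart.
- paddle0: wooden paddle, loose, 150 mm long: handle 90 x 22 x 20 mm (high), then a thin blade 60 x 34 x 10 mm, both flat underneath, 60 g. Origin: middle of the length, on the underside; x from handle (-75 to +15 mm) to blade (+15 to +75 mm), z up. Balance point about x = -4 mm. At the start it lies flat on the cork mat.
- paddle1: wooden paddle, loose, 150 mm long: handle 90 x 22 x 20 mm (high), then a thin blade 60 x 34 x 10 mm, both flat underneath, 60 g. Origin: middle of the length, on the underside; x from handle (-75 to +15 mm) to blade (+15 to +75 mm), z up. Balance point about x = -4 mm. At the start it lies flat on the table.
- paddle2: wooden paddle, loose, 150 mm long: handle 90 x 22 x 20 mm (high), then a thin blade 60 x 34 x 10 mm, both flat underneath, 60 g. Origin: middle of the length, on the underside; x from handle (-75 to +15 mm) to blade (+15 to +75 mm), z up. Balance point about x = -4 mm. At the start it lies flat on the table.
- paddle0_tip (a point): middle of the blade's end of paddle0, at x = 75 mm of the paddle, 5 mm above its underside
- paddle1_tip (a point): middle of the blade's end of paddle1, at x = 75 mm of the paddle, 5 mm above its underside
- paddle2_tip (a point): middle of the blade's end of paddle2, at x = 75 mm of the paddle, 5 mm above its underside
- jar: bystander: small glass jar with a white lid, 52 mm across, 60 mm tall, loose. Origin: centre of the underside.
- rib: bystander: small dark wooden block, 50 x 35 x 12 mm, loose. Origin: centre of the underside.
- bowl: bystander: white bowl, 100 mm across, 45 mm tall. Origin: centre of the underside.
- cup: bystander: blue cup, 72 mm across, 85 mm tall. Origin: centre of the underside.
- brush: bystander: hand brush lying flat, about 200 mm long.
- cone: bystander: small plaster cone, 60 mm across, 50 mm tall.
- brick: bystander: terracotta brick, 110 x 70 x 40 mm.

How it is judged (in metres and radians):
On the way:
1. the mould has been cleared off the rack and stands released in the middle of the cork mat (horizontal distance between mould and mat below 0.03 m and z of mould in the frame of mat between 0.002 and 0.01 m and angle between mould's own z axis and vertical below 0.1 rad and contact force between mould and the fingers below 0.1 N and linear speed of mould below 0.02 m/s), for 0.2 s.
At the end, for the whole second after the job is handed in: Mould upright on the mat, within 30 mm of its centre; each tile on its short end in a slot, within 17 degrees of upright and 26 mm of the slot's middle; each paddle flat on the tray floor, within 0.2 rad of its length and 20 mm of its middle lengthwise, blade to the tall end; all at rest (all of step 1 and ((y of tile0 in the frame of slot0 between -0.011 and 0.011 m and x of tile0 in the frame of slot0 between -0.026 and 0.026 m) or (y of tile0 in the frame of slot1 between -0.011 and 0.011 m and x of tile0 in the frame of slot1 between -0.026 and 0.026 m) or (y of tile0 in the frame of slot2 between -0.011 and 0.011 m and x of tile0 in the frame of slot2 between -0.026 and 0.026 m)) and z of tile0 in the frame of rack between 0.058 and 0.074 m and angle between the x axis of each of tile0, tile1, tile2 and the z axis of rack, either way round below 0.3 rad and linear speed of each of tile0, tile1, tile2, paddle0, paddle1, paddle2 below 0.02 m/s and ((y of tile1 in the frame of slot0 between -0.011 and 0.011 m and x of tile1 in the frame of slot0 between -0.026 and 0.026 m) or (y of tile1 in the frame of slot1 between -0.011 and 0.011 m and x of tile1 in the frame of slot1 between -0.026 and 0.026 m) or (y of tile1 in the frame of slot2 between -0.011 and 0.011 m and x of tile1 in the frame of slot2 between -0.026 and 0.026 m)) and z of tile1 in the frame of rack between 0.058 and 0.074 m and ((y of tile2 in the frame of slot0 between -0.011 and 0.011 m and x of tile2 in the frame of slot0 between -0.026 and 0.026 m) or (y of tile2 in the frame of slot1 between -0.011 and 0.011 m and x of tile2 in the frame of slot1 between -0.026 and 0.026 m) or (y of tile2 in the frame of slot2 between -0.011 and 0.011 m and x of tile2 in the frame of slot2 between -0.026 and 0.026 m)) and z of tile2 in the frame of rack between 0.058 and 0.074 m and x of paddle0 in the frame of tray between -0.02 and 0.02 m and y of paddle0 in the frame of tray between -0.063 and 0.063 m and z of paddle0 in the frame of tray between 0 and 0.012 m and angle between each of paddle0, paddle1, paddle2's own z axis and vertical below 0.1 rad and angle between the x axis of each of paddle0, paddle1, paddle2 and the x axis of tray, either way round below 0.2 rad and x of each of paddle0_tip, paddle1_tip, paddle2_tip in the frame of tray above 0.04 m and x of paddle1 in the frame of tray between -0.02 and 0.02 m and y of paddle1 in the frame of tray between -0.063 and 0.063 m and z of paddle1 in the frame of tray between 0 and 0.012 m and x of paddle2 in the frame of tray between -0.02 and 0.02 m and y of paddle2 in the frame of tray between -0.063 and 0.063 m and z of paddle2 in the frame of tray between 0 and 0.012 m); the robot touches nothing.
It fails at once if a bystander (jar, block, bowl, cup, brush, cone or brick) is pushed more than 40 mm away (distance of any of jar, rib, bowl, cup, brush, cone, brick from where it was at the start of the episode above 0.04 m).
It fails at once if the jar, bowl or cup is tipped over (angle between any of jar, bowl, cup's own z axis and vertical above 0.6 rad).
Of tile0, tile1, tile2 only 2 to 3 are there at a start; the rules pass over those that are not, and their reading is None.
At some moment in a run one of paddle0, paddle1, paddle2 may be knocked a few centimetres aside while the robot is not near it.
It also fails if it takes over 210 s, if anything falls off the work surface, if the arm or the gripper's body presses on something with over 40 N, if the wrist force passes 120 N, or if a joint passes its speed limit or range.

ROBOT

A 7-joint arm with a two-finger parallel gripper is mounted at the origin on the work surface. World frame = base frame: x ahead of the robot, y to its left, z up, the work surface at z = 0. Lengths are in mm, angles in rad, forces in N, time in s.
With the tool pointing down it reaches from about 350 to 900 mm from the base axis. Payload 7.2 kg.
Tool frame: the origin (TCP) lies midway between the tips of the shut fingers; the grasp point (between the pads) lies 19 mm behind it (ctrl.tcp_to_grasp is the z of the grasp point in the tool frame, in mm); z points along the fingers, y is the line along which they close (so a half turn about z gives the same grasp; the last joint's range is limited). The gripper opens to 88 mm and grips with 3 to 60 N. Pads are 20 mm wide; open, the fingers measure 115 mm over their backs; the gripper's body (75 mm by 178 mm) begins 61 mm behind the grasp point.
Start: joints at [-1.258, 0.411, -0.013, 1.596, 0.006, 1.134, -0.082], TCP at [232.299, 580.229, 222.653] pointing down, gripper open.
Joint ranges: [-2.95, 2.95], [-0.29, 1.99], [-1.47, 1.44], [0.14, 2.54], [-1.03, 4.17], [0.13, 1.85], [-2.86, 2.86]. Speed limits (rad/s): [2.39, 2.39, 3.01, 3.01, 3.14, 3.14, 3.14].

INTERFACE

Orientations are given as a rotation vector (axis times angle).
In Python, from rig import ctrl, vision, ticket gives the robot as it stands.
- The arm moves only by the tool carry_out, never from a script. Its argument "plan" is a list of rows, each a list of 7 numbers: the shift along the tool's x, y, z in m, then the turn, a rotation vector about the tool's x, y, z in rad, then the finger opening in m, from 0 to 0.0878. A call has 1 to 12 rows; each row is the pose to reach, as a shift and turn from the pose commanded when the call began, along the tool's axes at that moment; what a row does not reach only later rows make up. A row lasts 1/10 s, in which the tool goes at most 50 mm and 8.59 degrees, less where a joint would pass 70% of its speed; a pose out of reach is approached as far as the arm can. A call with a gripper value outside its range is refused whole. The fingers move at their own pace and stop on an object; the grip force is fixed at half the most. Time passes only in rows, so rows that repeat a pose let the fingers close. It gives the time, the measured TCP pose, the force, the opening and the grip force at its end, in the units of the state.
- ctrl.get_obs(): the state, without advancing time (a new reading comes with each control period).
- vision.snapshot(name): name is "side" or "top" or "wrist"; returns a dict with "img" (384x512x3 uint8, red, green, blue), "intrinsics" (3x3 intrinsics, pixels), "dist_coeffs" ([k1, k2, p1, p2, k3] as OpenCV has them; the pictures are not rectified), "extrinsics" (4x4, takes a point from camera to world coordinates). Camera axes: x right, y down, z forward; pixel columns grow to the right and rows downward; lengths in mm; the calibration is good to about 2 mm. A picture is of the moment at which its call begins. There is no depth.
- ticket.sign_off(): hands the job in; it is judged then, once.
The state is a dict: "time_s": time; "joint_positions": joint angles; "qvel": joint speeds; "effort": joint torques, N m; "ee_pos": TCP position; "tcp_rot": TCP orientation; "wrist_force": force on the tool from outside, world axes, zero at the start; "wrist_torque": the same for the moment, N m; "grip_width": finger opening in mm; "grip_force": force on a finger pad.
Only numpy, scipy, OpenCV 4.12 (cv2) and the standard library are available. Lean on these libraries where they do the work, as an engineer would, in place of code of your own. Each camera call takes 0.05 s, during which the arm holds its last target. There are 200 camera calls.

## Working session

There is one attempt and no reset: what is moved stays moved. The work goes in short steps, Python scripts to look and compute and a tool call to move; the robot and the scene stay as the last step left them, time stands still between calls to the robot, and variables do not carry over. Pictures are saved under pics/ and viewed, at most 14 in all, crops included, and the job is handed in when it is done.

Besides the shell and the picture viewer there is one more tool, called after "Emit:" in YAML: its name, and indented under it one key for each argument. carry_out: Moves the arm, as the interface text tells. Its arguments: {"type":"object","properties":{"plan":{"type":"array"}},"required":["plan"]}

```bash
mkdir -p pics
cat > h.py <<'E'
import numpy as np, cv2, pickle
from scipy.spatial.transform import Rotation as R
from rig import ctrl, vision, ticket
def snap(n,f):
    s=vision.snapshot(n); pickle.dump(s,open(f'pics/{f}.pkl','wb')); cv2.imwrite(f'pics/{f}.png',s['img'][:,:,::-1]); return s
def load(f): return pickle.load(open(f'pics/{f}.pkl','rb'))
def ray(s,px):
    p=cv2.undistortPoints(np.array([[px]],float),s['intrinsics'],s['dist_coeffs'])[0,0]
    T=s['extrinsics']; d=T[:3,:3]@np.r_[p,1]; return T[:3,3],d/np.linalg.norm(d)
def onz(s,px,z):
    o,d=ray(s,px); return o+d*(z-o[2])/d[2]
def tri(*obs):
    A=0;b=0
    for s,px in obs:
        o,d=ray(s,px); P=np.eye(3)-np.outer(d,d); A=A+P; b=b+P@o
    x=np.linalg.solve(A,b); return x,[np.linalg.norm(np.cross(x-ray(s,p)[0],ray(s,p)[1])) for s,p in obs]
def proj(s,X):
    T=np.linalg.inv(s['extrinsics']); r,_=cv2.Rodrigues(T[:3,:3])
    return cv2.projectPoints(np.array(X,float).reshape(-1,1,3),r,T[:3,3],s['intrinsics'],s['dist_coeffs'])[0][:,0]
def down(yaw):  # tool down, tool x at angle yaw in world
    return R.from_euler('z',yaw)*R.from_euler('x',np.pi)
def rel(p,rot,base=None):
    """shift m / turn rad from current (measured) pose to TCP p(mm), rot"""
    o=ctrl.get_obs(); b=R.from_rotvec(o['tcp_rot'])
    return np.round(np.r_[b.inv().apply(np.array(p)-o['ee_pos'])/1000,(b.inv()*rot).as_rotvec()],4)
np.set_printoptions(precision=3,suppress=True)
E
python3 - <<'E'
from h import *
o=ctrl.get_obs(); print(o, ctrl.tcp_to_grasp)
print(R.from_rotvec(o['tcp_rot']).as_matrix())
ims=[]
for n in('top','side','wrist'):
    s=snap(n,n+'0'); print(n,s['extrinsics'],s['intrinsics'])
    cv2.imwrite(f'pics/{n}0b.png',cv2.resize(s['img'][:,:,::-1],(800,600),interpolation=cv2.INTER_CUBIC))
E
```

```text
{'time_s': 0.0, 'joint_positions': array([-1.258,  0.412, -0.013,  1.597,  0.006,  1.134, -0.082]), 'qvel': array([ 0.002, -0.   , -0.   ,  0.001,  0.002,  0.002,  0.001]), 'effort': array([  0.   , -58.795,   0.642, -29.108,  -0.054,   0.018,   0.   ]), 'ee_pos': array([232.131, 579.789, 221.841]), 'tcp_rot': array([-0.595, -3.085,  0.002]), 'wrist_force': array([ 0.166, -0.604,  0.327]), 'wrist_torque': array([ 0.003, -0.05 ,  0.013]), 'grip_force': 0.0, 'grip_width': 87.66597999646262} -18.700000000000003
[[-0.928  0.372 -0.   ]
 [ 0.372  0.928 -0.001]
 [-0.    -0.001 -1.   ]]
top [[  -0.019   -0.995    0.094  388.45 ]
 [  -0.999    0.022    0.025   30.909]
 [  -0.026   -0.094   -0.995 1353.328]
 [   0.       0.       0.       1.   ]] [[478.171   0.    255.752]
 [  0.    478.171 191.065]
 [  0.      0.      1.   ]]
side [[   0.909   -0.236    0.343   57.877]
 [  -0.416   -0.485    0.769 -973.402]
 [  -0.016   -0.842   -0.539  778.172]
 [   0.       0.       0.       1.   ]] [[489.245   0.    255.235]
 [  0.    489.245 201.763]
 [  0.      0.      1.   ]]
wrist [[  0.371   0.895   0.249 164.021]
 [  0.929  -0.357  -0.101 606.516]
 [ -0.002   0.269  -0.963 382.455]
 [  0.      0.      0.      1.   ]] [[311.672   0.    254.835]
 [  0.    311.672 189.53 ]
 [  0.      0.      1.   ]]
```

View pics/top0b.png

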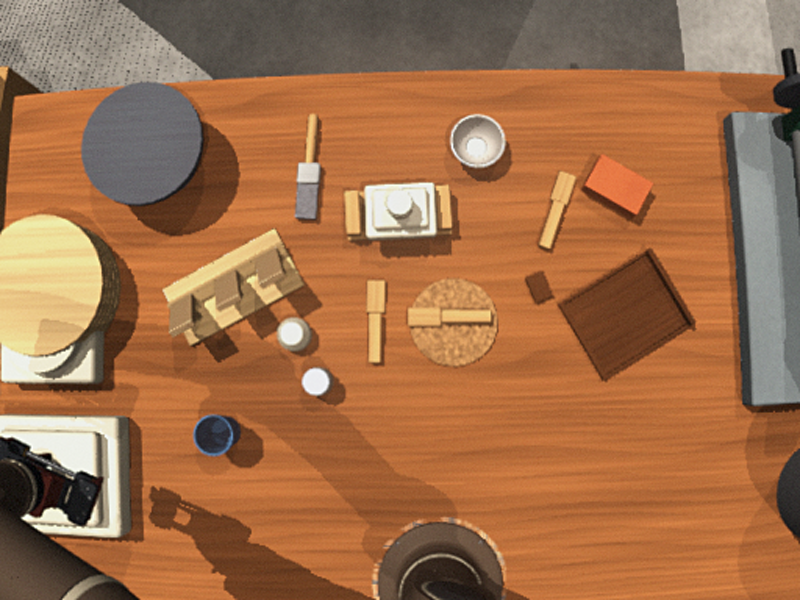

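View pics/side0b.png

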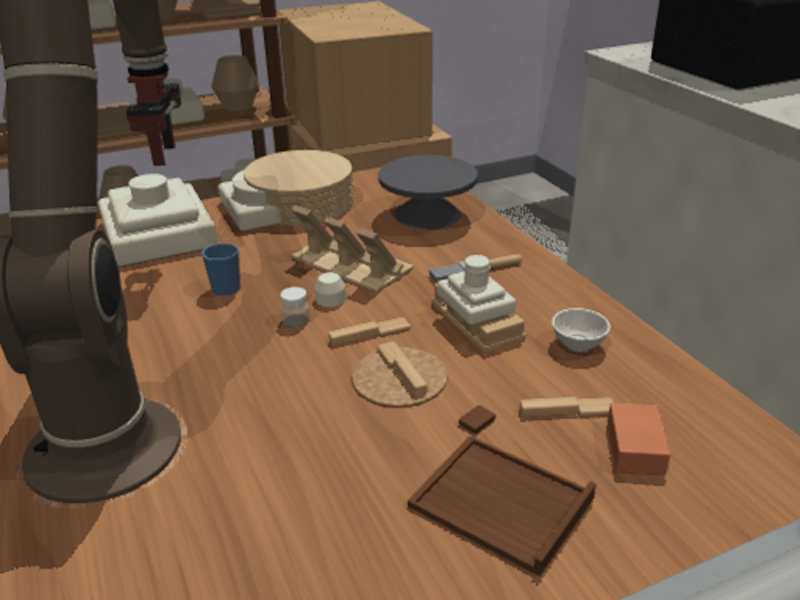

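Top view: robot at the bottom, three-place stand at left (230,285), rack with the mould at (400,210), mat and paddle at (452,320), tray at (625,315). The other two paddles are at (375,320) and (557,210). I'll zoom in to measure.

```bash
cat >> h.py <<'E'
def crop(f,x0,y0,w,h,k,out):
    s=load(f); im=np.ascontiguousarray(cv2.resize(s['img'][y0:y0+h,x0:x0+w,::-1],None,fx=k,fy=k,interpolation=cv2.INTER_CUBIC))
    for x in range(-(-x0//10)*10,x0+w,10):
        X=int((x-x0+.5)*k); cv2.line(im,(X,0),(X,6 if x%50 else 14),(0,255,255),1)
        if x%20==0: cv2.putText(im,str(x),(X-8,24),0,.35,(0,255,255),1)
    for y in range(-(-y0//10)*10,y0+h,10):
        Y=int((y-y0+.5)*k); cv2.line(im,(0,Y),(6,Y),(0,255,255),1)
        if y%20==0: cv2.putText(im,str(y),(8,Y+4),0,.35,(0,255,255),1)
    cv2.imwrite(f'pics/{out}.png',im)
E
python3 - <<'E'
from h import *
crop('top0',98,100,200,150,4,'tA'); crop('top0',250,90,200,150,4,'tB')
E
```

```text
(no output)
```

View pics/tA.png

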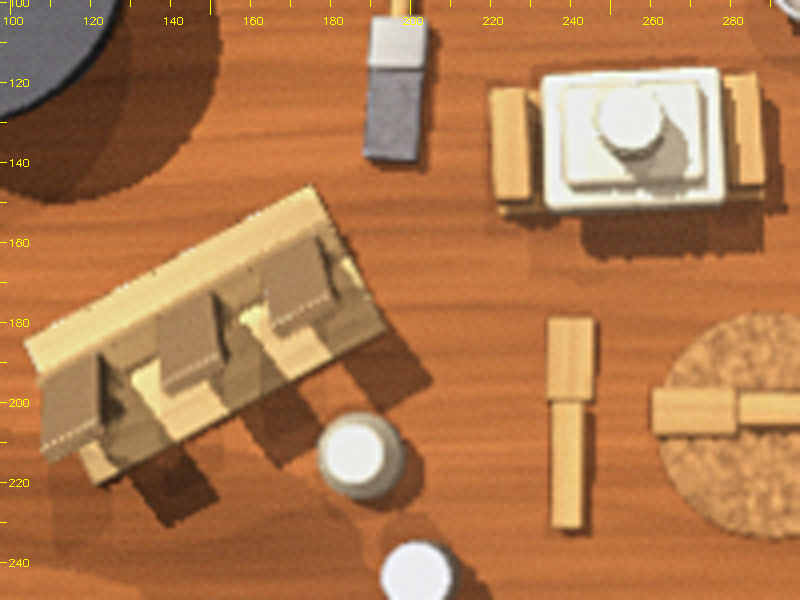

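View pics/tB.png

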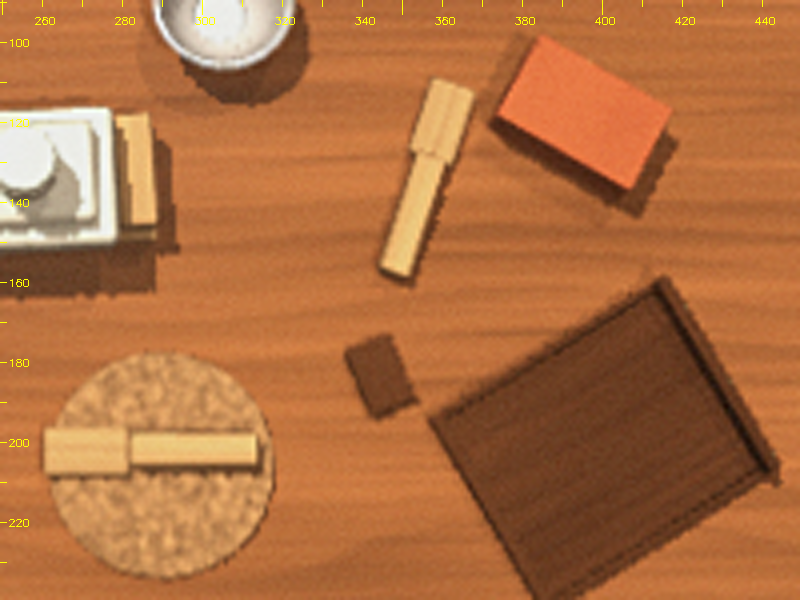

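Tile corners show all three tiles present (upper ends towards the robot): around (45..103, 352..460), (160..225, 293..397) and (263..333, 235..335) in crop A. Paddle blades are the wide ends. Next I compute positions.

Run:
```python
from h import *
s=load('top0')
A=lambda X,Y:(98+X/4-.5,100+Y/4-.5)
B=lambda X,Y:(250+X/4-.5,90+Y/4-.5)
F=lambda X,Y:(X/1.5625-.5,Y/1.5625-.5)
def pad(n,bl,he,z):
    a=onz(s,bl,z+10);b=onz(s,he,z+20);v=a-b;print(n,(a+b)[:2]/2,'len',np.hypot(*v[:2]),'yaw',np.arctan2(v[1],v[0]))
pad('p0',B(44,451),B(257,449),6);pad('p1',A(570.5,318),A(568,529),0);pad('p2',B(455,85),B(393,273),0)
print('mat',onz(s,B(161,465),6))
t=[onz(s,F(*p),z)[:2] for p,z in(((557,303),12),((652,250),28),((694,325),28),((605,380),12))]
print('tray',t,np.mean(t,0),(t[1]+t[2]-t[0]-t[3])/2)
l=onz(s,A(494,144),42);r=onz(s,A(761,129),42);print('rack',(l+r)/2,l-r,np.linalg.norm(l-r),'yaw of y',np.arctan2(*(l-r)[[1,0]]))
print('neck',onz(s,A(631,118),132))
q=[onz(s,A(*p),72)[:2] for p in((547,80),(718,70),(724,203),(547,208))];print('mould',np.mean(q,0))
for p in((71,405),(190,345),(300,285)):print('tile',onz(s,A(*p),72))
for n,p,z in(('jar',A(417,577),60),('cone',A(354,455),50),('cup',F(215,435),85)):print(n,onz(s,p,z))
# suggested camera pose move over mat/paddle area
o=ctrl.get_obs();Tc=np.linalg.inv(np.r_[np.c_[R.from_rotvec(o['tcp_rot']).as_matrix(),o['ee_pos']],[[0,0,0,1]]])@load('wrist0')['extrinsics'];print('cam in tool',Tc)
```

```text
p0 [481.77  -23.048] len 148.38233158894158 yaw 1.5536304351585752
p1 [476.135 109.411] len 149.132387553555 yaw -0.024411504213170895
p2 [ 672.801 -225.164] len 148.7737649333667 yaw -0.3682872849647839
mat [472.073 -31.028   6.   ]
tray [array([ 502.33 , -219.194]), array([ 593.856, -396.361]), array([ 455.218, -468.7  ]), array([ 361.008, -302.31 ])] [ 478.103 -346.641] [  92.868 -171.779]
rack [673.826  64.054  42.   ] [ -6.002 186.976   0.   ] 187.07267306546734 yaw of y 1.602887897490046
neck [666.358  59.142 132.   ]
mould [664.743  58.833]
tile [491.186 450.303  72.   ]
tile [530.797 365.797  72.   ]
tile [570.261 288.938  72.   ]
jar [370.443 211.936  60.   ]
cone [454.54  256.013  50.   ]
cup [280.888 385.631  85.   ]
cam in tool [[   0.001   -0.963   -0.269   73.197]
 [   1.       0.001   -0.      -0.79 ]
 [   0.001   -0.269    0.963 -160.461]
 [   0.       0.       0.       1.   ]]
```

Run:
```python
from h import *
print(rel([482,-23,220],down(1.554)))
```

```text
[-0.456 -0.467  0.003 -0.001  0.001  1.207]
```

Emit:
carry_out:
  plan:
    - [-0.456,-0.467,0.003,0,0,1.207,0.06]
    - [-0.456,-0.467,0.003,0,0,1.207,0.06]
    - [-0.456,-0.467,0.003,0,0,1.207,0.06]
    - [-0.456,-0.467,0.003,0,0,1.207,0.06]
    - [-0.456,-0.467,0.003,0,0,1.207,0.06]
    - [-0.456,-0.467,0.003,0,0,1.207,0.06]
    - [-0.456,-0.467,0.003,0,0,1.207,0.06]
    - [-0.456,-0.467,0.003,0,0,1.207,0.06]
    - [-0.456,-0.467,0.003,0,0,1.207,0.06]
    - [-0.456,-0.467,0.003,0,0,1.207,0.06]
    - [-0.456,-0.467,0.003,0,0,1.207,0.06]
    - [-0.456,-0.467,0.003,0,0,1.207,0.06]

```text
time_s: 1.35
ee_pos: [462.2, 24.0, 220.1]
tcp_rot: [2.24, 2.203, 0.001]
wrist_force: [1.6, -0.1, -0.3]
grip_width: 59.9
grip_force: 0.0
```

Run:
```python
from h import *
s=snap('wrist','w1'); o=ctrl.get_obs(); print(o['time_s'],o['ee_pos'],o['joint_positions'],o['qvel'])
cv2.imwrite('pics/w1b.png',cv2.resize(s['img'][:,:,::-1],(800,600),interpolation=cv2.INTER_CUBIC))
```

```text
1.4 [464.662  15.989 220.641] [-0.641  0.135  0.559  2.002 -0.08   1.023 -0.068] [-0.053 -0.034 -0.05   0.033  0.036  0.01  -0.235]
```

View pics/w1b.png

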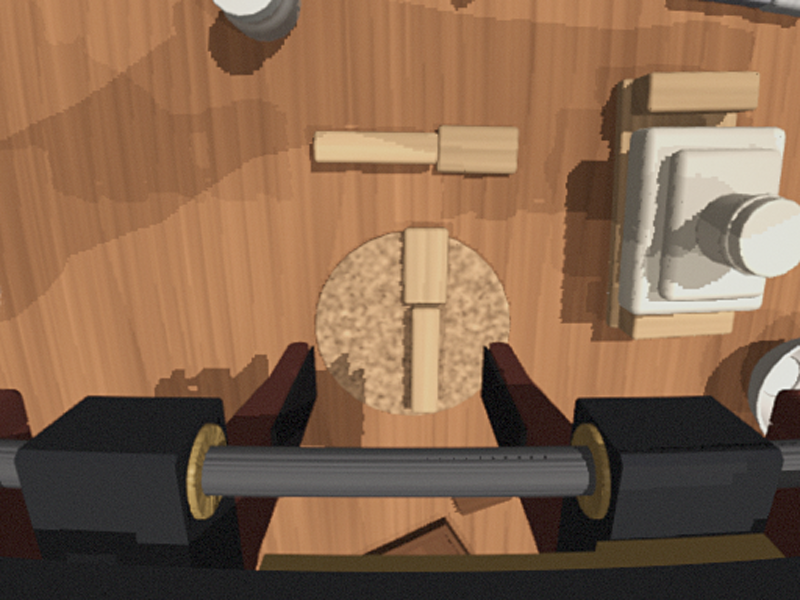

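The wrist view agrees with the top view: paddle 0 runs from (425,228) to (424,411) and paddle 1 from (314,147) to (518,150). The mould is at right with its neck at (768,235).

Run:
```python
from h import *
s=load('top0');w=load('w1')
A=lambda X,Y:(98+X/4-.5,100+Y/4-.5)
B=lambda X,Y:(250+X/4-.5,90+Y/4-.5)
F=lambda X,Y:(X/1.5625-.5,Y/1.5625-.5)
for n,a,b in(('p0tip',B(44,451),F(425,228)),('p0end',B(257,449),F(424,411)),('p1tip',A(570.5,318),F(518,150)),('p1end',A(568,529),F(314,147)),('mat',B(161,465),F(412,320)),('neck',A(631,118),F(769,236))):
    x,r=tri((s,a),(w,b));print(n,x,r)
for n,p,q,z in(('p0',(425,228),(424,411),6),('p1',(518,150),(314,147),0)):
    a=onz(w,F(*p),z+10);b=onz(w,F(*q),z+20);v=a-b;print(n,(a+b)[:2]/2,np.hypot(*v[:2]),np.arctan2(v[1],v[0]))
print('mat',onz(w,F(412,320),6))
print(rel([480,-31,110],down(1.56)),rel([480,-31,11],down(1.56)))
```

```text
p0tip [481.485  50.857  35.55 ] [np.float64(0.1756377766289138), np.float64(0.17563777662884839)]
p0end [480.466 -96.948  28.986] [np.float64(0.176340804377931), np.float64(0.17634080437789873)]
p1tip [548.521 105.349  24.211] [np.float64(1.4917934240657809), np.float64(1.4917934240657884)]
p1end [401.894 110.011  13.883] [np.float64(1.6047426515025616), np.float64(1.6047426515026255)]
mat [472.714 -31.608  -7.127] [np.float64(0.17514515431880787), np.float64(0.17514515431902775)]
neck [667.573  57.995 124.745] [np.float64(1.3794845688360886), np.float64(1.3794845688361346)]
p0 [481.577 -25.145] 146.92267447855463 1.5601381932787997
p1 [477.314 106.226] 148.3528080550519 -0.026898836621600808
mat [472.211 -27.257   6.   ]
[-0.046  0.016  0.111  0.003  0.003 -0.013] [-0.046  0.016  0.21   0.003  0.003 -0.013]
```

Emit:
carry_out:
  plan:
    - [-0.036,0.016,0.1,0,0,-0.013,0.06]
    - [-0.036,0.016,0.1,0,0,-0.013,0.06]
    - [-0.036,0.016,0.1,0,0,-0.013,0.06]
    - [-0.036,0.016,0.1,0,0,-0.013,0.06]
    - [-0.036,0.016,0.1,0,0,-0.013,0.06]

```text
time_s: 1.9
ee_pos: [478.0, -9.7, 121.2]
tcp_rot: [2.225, 2.217, 0.002]
wrist_force: [0.7, -0.5, -0.3]
grip_width: 60.3
grip_force: 0.0
```

Run:
```python
from h import *
print(rel([481,-32,10],down(1.56)),ctrl.get_obs()['ee_pos'],ctrl.get_obs()['qvel'])
```

```text
[-0.022  0.003  0.111  0.001 -0.001  0.007] [477.989  -9.687 121.198] [-0.013 -0.023  0.002 -0.005 -0.003 -0.005  0.006]
```

Emit:
carry_out:
  plan:
    - [-0.022,0.003,0.05,0,0,0.007,0.06]
    - [-0.022,0.003,0.09,0,0,0.007,0.06]
    - [-0.022,0.003,0.105,0,0,0.007,0.06]
    - [-0.022,0.003,0.11,0,0,0.007,0.06]
    - [-0.022,0.003,0.11,0,0,0.007,0.06]
    - [-0.022,0.003,0.11,0,0,0.007,0.0]
    - [-0.022,0.003,0.11,0,0,0.007,0.0]
    - [-0.022,0.003,0.11,0,0,0.007,0.0]
    - [-0.022,0.003,0.11,0,0,0.007,0.0]
    - [-0.022,0.003,0.11,0,0,0.007,0.0]

```text
time_s: 2.9
ee_pos: [480.4, -32.3, 10.2]
tcp_rot: [2.233, 2.209, 0.001]
wrist_force: [0.1, -0.3, -0.0]
grip_width: 23.6
grip_force: 0.2
```

Emit:
carry_out:
  plan:
    - [0,0,-0.03,0,0,0,0.0]
    - [0,0,-0.08,0,0,0,0.0]
    - [0,0,-0.13,0,0,0,0.0]
    - [0,0,-0.15,0,0,0,0.0]
    - [0,0,-0.15,0,0,0,0.0]

```text
time_s: 3.4
ee_pos: [482.1, -32.3, 162.8]
tcp_rot: [2.231, 2.207, 0.008]
wrist_force: [0.4, -0.4, -1.0]
grip_width: 21.8
grip_force: 30.0
```

Run:
```python
from h import *
print(ctrl.get_obs()['ee_pos'],ctrl.get_obs()['joint_positions'])
s=snap('side','s2')
crop('s2',240,240,150,130,4,'s2c')
```

```text
[482.075 -32.307 162.831] [-0.533  0.255  0.597  2.036 -0.185  0.895  0.153]
```

View pics/s2c.png

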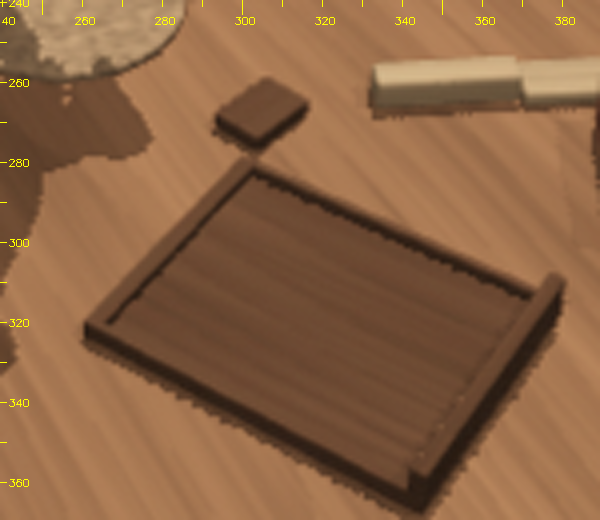

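Paddle 0 is gripped. In the side crop, the tray corners are at (87,322), (252,152), (564,280) and (420,513).

Run:
```python
from h import *
s=load('s2');t=load('top0')
G=lambda X,Y:(240+X/4-.5,240+Y/4-.5)
B=lambda X,Y:(250+X/4-.5,90+Y/4-.5)
F=lambda X,Y:(X/1.5625-.5,Y/1.5625-.5)
a=onz(s,G(87,322),12);b=onz(s,G(252,153),12);c=onz(s,G(563,276),28);d=onz(s,G(420,515),0)
print(a,b,c,d,(a+b+c+d)/4)
a2=onz(t,F(605,380),12);b2=onz(t,B(430,420),12);c2=onz(t,B(660,278),28);d2=onz(t,B(780,475),28);print(a2,b2,c2,d2,(a2+b2+c2+d2)/4)
for P in((a,b,c,d),(a2,b2,c2,d2)):
    a,b,c,d=P
    v=(c+d-a-b)[:2];u=(a-d+b-c)[:2]; w=(b+c-a-d)[:2]
    print('yaw',np.arctan2(v[1],v[0]),'from y',np.arctan2(w[1],w[0])-np.pi/2,np.hypot(*v)/2,np.hypot(*w)/2)
```

```text
[ 364.025 -305.747   12.   ] [ 507.392 -226.947   12.   ] [ 598.297 -398.023   28.   ] [ 460.1   -476.933    0.   ] [ 482.453 -351.912   13.   ]
[ 361.008 -302.31    12.   ] [ 499.203 -221.993   12.   ] [ 595.391 -389.706   28.   ] [ 453.021 -471.116   28.   ] [ 477.156 -346.281   20.   ]
yaw -1.0707923188515642 from y -1.0602174198327976 195.00271468643925 161.3619216977489
yaw -1.0608749229293988 from y -1.0478851611337063 192.7851890565943 161.91947716645095
```

```bash
cat >> h.py <<'E'
TC=np.array([480,-349.]);TY=-1.06
def slot_tray(y,x=0):
    ex=np.array([np.cos(TY),np.sin(TY)]);ey=np.array([-ex[1],ex[0]]); return TC+x*ex+y*ey
E
python3 - <<'E'
from h import *
p=slot_tray(-45,-8);print(p,rel([*p,110],down(TY)))
E
```

```text
[ 436.833 -364.02 ] [-0.333 -0.041  0.05  -0.001 -0.004  2.62 ]
```

Emit:
carry_out:
  plan:
    - [-0.333,-0.041,0.05,0,0,2.62,0.0]
    - [-0.333,-0.041,0.05,0,0,2.62,0.0]
    - [-0.333,-0.041,0.05,0,0,2.62,0.0]
    - [-0.333,-0.041,0.05,0,0,2.62,0.0]
    - [-0.333,-0.041,0.05,0,0,2.62,0.0]
    - [-0.333,-0.041,0.05,0,0,2.62,0.0]
    - [-0.333,-0.041,0.05,0,0,2.62,0.0]
    - [-0.333,-0.041,0.05,0,0,2.62,0.0]
    - [-0.333,-0.041,0.05,0,0,2.62,0.0]
    - [-0.333,-0.041,0.05,0,0,2.62,0.0]
    - [-0.333,-0.041,0.05,0,0,2.62,0.0]
    - [-0.333,-0.041,0.05,0,0,2.62,0.0]

```text
time_s: 4.65
ee_pos: [434.4, -364.5, 107.9]
tcp_rot: [-3.117, 0.387, 0.005]
wrist_force: [0.3, 0.6, -0.7]
grip_width: 21.7
grip_force: 30.0
```

Run:
```python
from h import *
p=slot_tray(-45,-8);print(rel([*p,110],down(TY)),ctrl.get_obs()['joint_positions'],ctrl.get_obs()['qvel'])
```

```text
[ 0.002 -0.001 -0.002  0.001  0.003  0.813] [-0.093  0.648  1.019  1.9   -0.664  0.981 -0.586] [-0.201  0.2    0.381  0.01  -0.31   0.157 -1.205]
```

Emit:
carry_out:
  plan:
    - [0,0,0,0,0,0.7,0.0]
    - [0,0,0,0,0,0.7,0.0]
    - [0,0,0,0,0,0.7,0.0]
    - [0,0,0,0,0,0.7,0.0]
    - [0,0,0,0,0,0.7,0.0]
    - [0,0,0,0,0,0.7,0.0]
    - [0,0,0,0,0,0.7,0.0]

```text
time_s: 5.35
ee_pos: [434.8, -364.7, 108.6]
tcp_rot: [2.802, -1.419, -0.004]
wrist_force: [0.1, -0.6, -0.0]
grip_width: 22.0
grip_force: 30.0
```

Run:
```python
from h import *
p=slot_tray(-45,-8);print(rel([*p,11],down(TY)),ctrl.get_obs()['joint_positions'],ctrl.get_obs()['qvel'])
```

```text
[ 0.001 -0.002  0.098  0.002  0.002  0.122] [-0.169  0.753  1.186  1.903 -0.805  1.07  -1.149] [ 0.003 -0.017 -0.    -0.006  0.003  0.002  0.001]
```

Emit:
carry_out:
  plan:
    - [0.001,-0.002,0.03,0,0,0.12,0.0]
    - [0.001,-0.002,0.065,0,0,0.12,0.0]
    - [0.001,-0.002,0.085,0,0,0.12,0.0]
    - [0.001,-0.002,0.094,0,0,0.12,0.0]
    - [0.001,-0.002,0.098,0,0,0.12,0.0]
    - [0.001,-0.002,0.098,0,0,0.12,0.0]
    - [0.001,-0.002,0.098,0,0,0.12,0.031]
    - [0.001,-0.002,0.098,0,0,0.12,0.031]
    - [0.001,-0.002,0.098,0,0,0.12,0.031]
    - [0.001,-0.002,0.06,0,0,0.12,0.031]
    - [0.001,-0.002,0.0,0,0,0.12,0.031]
    - [0.001,-0.002,-0.05,0,0,0.12,0.05]

```text
time_s: 6.55
ee_pos: [437.2, -364.4, 151.4]
tcp_rot: [2.71, -1.589, -0.002]
wrist_force: [0.6, -0.3, -0.3]
grip_width: 36.1
grip_force: 0.0
```

Run:
```python
from h import *
o=ctrl.get_obs();print(o['joint_positions'])
snap('top','t3'); crop('t3',300,100,150,150,4,'t3c')
# paddle2 hover, then paddle
print(R.from_rotvec(o['tcp_rot']).as_matrix()[:,0])
```

```text
[-0.207  0.717  1.252  1.863 -0.754  1.144 -1.309]
[ 0.488 -0.873 -0.001]
```

View pics/t3c.png

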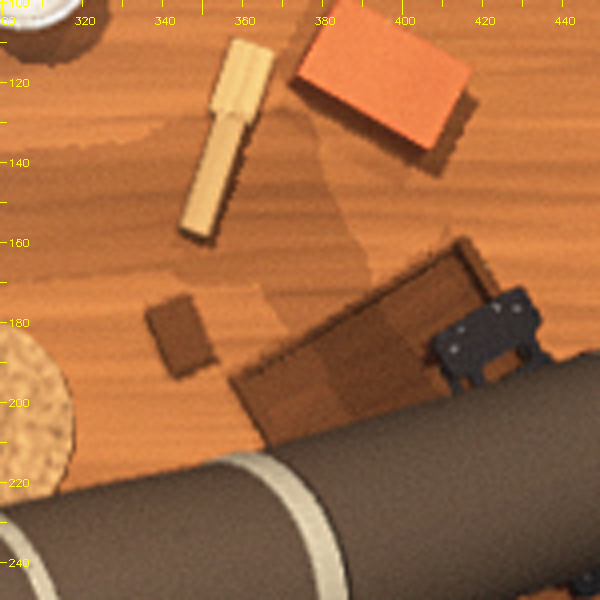

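Paddle 2 hasn't moved (blade end (253,45), handle end (195,232)), but the arm hides the placed paddle. Next I move to paddle 2.

Run:
```python
from h import *
print(rel([663,-222,150],down(-0.368)))
```

```text
[-0.018 -0.267  0.009  0.    -0.008 -0.694]
```

Emit:
carry_out:
  plan:
    - [-0.016,-0.267,0.0,0,0,-0.69,0.06]
    - [-0.016,-0.267,0.0,0,0,-0.69,0.06]
    - [-0.016,-0.267,0.0,0,0,-0.69,0.06]
    - [-0.016,-0.267,0.0,0,0,-0.69,0.06]
    - [-0.016,-0.267,0.0,0,0,-0.69,0.06]
    - [-0.016,-0.267,0.0,0,0,-0.69,0.06]
    - [-0.016,-0.267,0.0,0,0,-0.69,0.06]
    - [-0.016,-0.267,0.0,0,0,-0.69,0.06]

```text
time_s: 7.4
ee_pos: [662.0, -220.8, 149.8]
tcp_rot: [3.087, -0.579, -0.001]
wrist_force: [0.3, -1.2, 0.6]
grip_width: 59.9
grip_force: 0.0
```

Run:
```python
from h import *
w=snap('wrist','w4');t=snap('top','t4');o=ctrl.get_obs(); print(o['ee_pos'],o['qvel'],o['joint_positions'])
a=cv2.resize(w['img'][:,:,::-1],(512,384));b=cv2.resize(t['img'][130:260,310:460,::-1],(288,250),interpolation=cv2.INTER_CUBIC)
c=np.zeros((384,800,3),np.uint8);c[:,:512]=a;c[:250,512:]=b;cv2.imwrite('pics/w4b.png',c)
print(proj(w,[[672.8+150*k*np.cos(-.368)/2,-225.2+150*k*np.sin(-.368)/2,z] for k,z in((1,10),(-1,20))]))
```

```text
[ 661.352 -221.837  150.172] [ 0.006 -0.005 -0.002 -0.002 -0.005  0.003 -0.003] [-0.333  0.81   1.025  1.522 -0.718  1.222 -1.138]
[[253.679  88.756]
 [254.14  242.85 ]]
```

View pics/w4b.png

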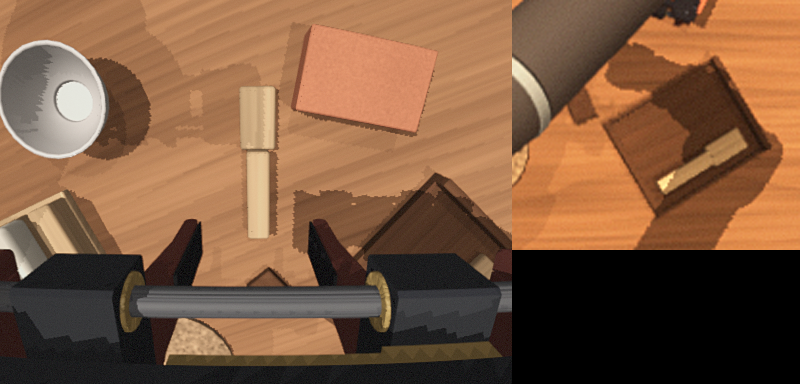

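Paddle 0 lies along the tray's low side. Paddle 2 shows from (258,87) to (258,238) in the wrist view.

Run:
```python
from h import *
w=load('w4');t=load('top0');B=lambda X,Y:(250+X/4-.5,90+Y/4-.5)
a=onz(w,(257.5,86.5),10);b=onz(w,(257.5,238),20);v=a-b;c=(a+b)/2;y=np.arctan2(v[1],v[0]);print(c,np.hypot(*v[:2]),y)
print(tri((w,(257.5,86.5)),(t,B(455,85))),tri((w,(257.5,238)),(t,B(393,273))))
m=(c[:2]+[672.8,-225.2])/2; e=np.array([np.cos(y),np.sin(y)]);p=m-8*e
print(p,rel([*p,4.5],down(y)))
```

```text
[ 674.981 -229.762   15.   ] 146.6559311103888 -0.3688089011534297
(array([ 744.772, -255.601,   -2.827]), [np.float64(1.2505921543050966), np.float64(1.250592154305381)]) (array([ 604.001, -200.945,   12.222]), [np.float64(1.3848858048934363), np.float64(1.3848858048933335)])
[ 666.428 -224.597] [ 0.006  0.001  0.146  0.001  0.    -0.004]
```

Emit:
carry_out:
  plan:
    - [0.006,0.001,0.05,0,0,0,0.06]
    - [0.006,0.001,0.095,0,0,0,0.06]
    - [0.006,0.001,0.13,0,0,0,0.06]
    - [0.006,0.001,0.142,0,0,0,0.06]
    - [0.006,0.001,0.145,0,0,0,0.06]
    - [0.006,0.001,0.145,0,0,0,0.06]
    - [0.006,0.001,0.145,0,0,0,0.0]
    - [0.006,0.001,0.145,0,0,0,0.0]
    - [0.006,0.001,0.145,0,0,0,0.0]
    - [0.006,0.001,0.145,0,0,0,0.0]
    - [0.006,0.001,0.145,0,0,0,0.0]
    - [0.006,0.001,0.145,0,0,0,0.0]

```text
time_s: 8.7
ee_pos: [668.2, -223.3, 5.2]
tcp_rot: [3.088, -0.578, 0.0]
wrist_force: [-0.5, -0.5, 2.5]
grip_width: 21.5
grip_force: 30.0
```

Emit:
carry_out:
  plan:
    - [0,0,-0.03,0,0,0,0.0]
    - [0,0,-0.08,0,0,0,0.0]
    - [0,0,-0.11,0,0,0,0.0]
    - [0,0,-0.11,0,0,0,0.0]
    - [0,0,-0.11,0,0,0,0.0]

```text
time_s: 9.2
ee_pos: [668.3, -222.9, 115.1]
tcp_rot: [-3.087, 0.578, -0.001]
wrist_force: [-1.4, -0.0, -1.4]
grip_width: 21.7
grip_force: 30.0
```

Run:
```python
from h import *
p=slot_tray(0,-8);print(rel([*p,110],down(TY)))
```

```text
[-0.136  0.18   0.005 -0.001 -0.     0.69 ]
```

Emit:
carry_out:
  plan:
    - [-0.136,0.18,0.005,0,0,0.69,0.0]
    - [-0.136,0.18,0.005,0,0,0.69,0.0]
    - [-0.136,0.18,0.005,0,0,0.69,0.0]
    - [-0.136,0.18,0.005,0,0,0.69,0.0]
    - [-0.136,0.18,0.005,0,0,0.69,0.0]
    - [-0.136,0.18,0.005,0,0,0.69,0.0]
    - [-0.136,0.18,0.005,0,0,0.69,0.0]
    - [-0.136,0.18,0.005,0,0,0.69,0.0]

```text
time_s: 10.0
ee_pos: [477.2, -340.6, 108.9]
tcp_rot: [-2.713, 1.584, 0.002]
wrist_force: [0.8, -0.2, -1.3]
grip_width: 22.1
grip_force: 30.0
```

Run:
```python
from h import *
p=slot_tray(0,-8);print(rel([*p,12],down(TY)),ctrl.get_obs()['joint_positions'],ctrl.get_obs()['qvel'])
```

```text
[0.001 0.002 0.097 0.    0.001 0.003] [-0.223  0.783  1.182  1.857 -0.823  1.098 -1.346] [-0.007 -0.005  0.002 -0.007  0.002  0.001 -0.001]
```

Emit:
carry_out:
  plan:
    - [0.001,0.002,0.04,0,0,0,0.0]
    - [0.001,0.002,0.075,0,0,0,0.0]
    - [0.001,0.002,0.091,0,0,0,0.0]
    - [0.001,0.002,0.096,0,0,0,0.0]
    - [0.001,0.002,0.096,0,0,0,0.0]
    - [0.001,0.002,0.096,0,0,0,0.031]
    - [0.001,0.002,0.096,0,0,0,0.031]
    - [0.001,0.002,0.096,0,0,0,0.031]
    - [0.001,0.002,0.06,0,0,0,0.031]
    - [0.001,0.002,0.01,0,0,0,0.031]
    - [0.001,0.002,-0.04,0,0,0,0.04]
    - [0.001,0.002,-0.06,0,0,0,0.06]

```text
time_s: 11.2
ee_pos: [475.6, -345.4, 174.8]
tcp_rot: [2.709, -1.589, 0.009]
wrist_force: [-0.4, 0.5, -0.5]
grip_width: 43.6
grip_force: 0.0
```

Run:
```python
from h import *
print(rel([465,108,165],down(-0.025)))
```

```text
[-0.401 -0.212  0.008  0.    -0.006 -1.036]
```

Emit:
carry_out:
  plan:
    - [-0.401,-0.212,0.006,0,0,-1.036,0.06]
    - [-0.401,-0.212,0.006,0,0,-1.036,0.06]
    - [-0.401,-0.212,0.006,0,0,-1.036,0.06]
    - [-0.401,-0.212,0.006,0,0,-1.036,0.06]
    - [-0.401,-0.212,0.006,0,0,-1.036,0.06]
    - [-0.401,-0.212,0.006,0,0,-1.036,0.06]
    - [-0.401,-0.212,0.006,0,0,-1.036,0.06]
    - [-0.401,-0.212,0.006,0,0,-1.036,0.06]
    - [-0.401,-0.212,0.006,0,0,-1.036,0.06]
    - [-0.401,-0.212,0.006,0,0,-1.036,0.06]
    - [-0.401,-0.212,0.006,0,0,-1.036,0.06]
    - [-0.401,-0.212,0.006,0,0,-1.036,0.06]

```text
time_s: 12.4
ee_pos: [464.0, 108.5, 164.2]
tcp_rot: [-3.141, 0.04, -0.001]
wrist_force: [0.1, -0.5, 0.8]
grip_width: 59.9
grip_force: 0.0
```

Run:
```python
from h import *
w=snap('wrist','w5');t=snap('top','t5');o=ctrl.get_obs(); print(o['ee_pos'],o['qvel'],o['joint_positions'])
a=cv2.resize(w['img'][:,:,::-1],(512,384));b=cv2.resize(t['img'][130:260,310:460,::-1],(288,250),interpolation=cv2.INTER_CUBIC)
c=np.zeros((384,800,3),np.uint8);c[:,:512]=a;c[:250,512:]=b;cv2.imwrite('pics/w5b.png',c)
```

```text
[464.07  107.985 164.168] [ 0.007 -0.    -0.005 -0.002 -0.002  0.001 -0.002] [-1.288  0.469  1.27   2.065 -0.54   0.999 -1.336]
```

View pics/w5b.png

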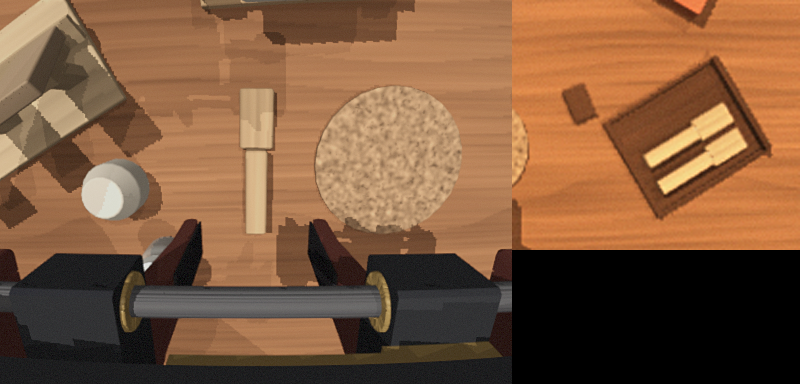

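Two paddles now lie in the tray. Paddle 1 runs from (257,88) to (256,233), and the mat is centred at (388,159).

Run:
```python
from h import *
w=load('w5');t=load('t5')
T=lambda X,Y:(310+(X-512)/1.92-.5,130+Y/1.92-.5)
e=np.array([np.cos(TY),np.sin(TY)])
for a,b in(((729,111),(649,160)),((742,137),(663,187))):
    A=onz(t,T(*a),16)[:2];Bq=onz(t,T(*b),26)[:2];d=(A+Bq)/2-TC;v=A-Bq;print('tray x,y',d@e,d@[-e[1],e[0]],np.arctan2(v[1],v[0]),np.hypot(*v))
print('mat',onz(w,(388,159),6))
a=onz(w,(256.5,88),10);b=onz(w,(256,233),20);v=a-b;c=((a+b)/2)[:2];y=np.arctan2(v[1],v[0]);print(c,y,np.hypot(*v[:2]))
m=(c+[476.5,108])/2;p=m-8*v[:2]/np.hypot(*v[:2]);print(p,rel([*p,4.5],down(y)))
```

```text
tray x,y 0.02345610147937554 0.14304488863904524 -1.0685400653057786 145.58031806084796
tray x,y -2.9354161398934266 -43.53042224159134 -1.0608782342107952 144.8662611853759
mat [478.368 -32.354   6.   ]
[478.356 105.738] -0.02784948970744282 146.77375917294086
[469.431 107.092] [ 0.005  0.001  0.16  -0.    -0.     0.001]
```

Emit:
carry_out:
  plan:
    - [0.005,0.001,0.05,0,0,0,0.06]
    - [0.005,0.001,0.1,0,0,0,0.06]
    - [0.005,0.001,0.14,0,0,0,0.06]
    - [0.005,0.001,0.155,0,0,0,0.06]
    - [0.005,0.001,0.159,0,0,0,0.06]
    - [0.005,0.001,0.159,0,0,0,0.06]
    - [0.005,0.001,0.159,0,0,0,0.0]
    - [0.005,0.001,0.159,0,0,0,0.0]
    - [0.005,0.001,0.159,0,0,0,0.0]
    - [0.005,0.001,0.159,0,0,0,0.0]
    - [0.005,0.001,0.159,0,0,0,0.0]
    - [0.005,0.001,0.159,0,0,0,0.0]

```text
time_s: 13.7
ee_pos: [469.0, 108.9, 5.1]
tcp_rot: [-3.141, 0.038, -0.0]
wrist_force: [-0.8, 0.8, 4.2]
grip_width: 21.6
grip_force: 30.0
```

Emit:
carry_out:
  plan:
    - [0,0,-0.03,0,0,0,0.0]
    - [0,0,-0.08,0,0,0,0.0]
    - [0,0,-0.11,0,0,0,0.0]
    - [0,0,-0.11,0,0,0,0.0]
    - [0,0,-0.11,0,0,0,0.0]

```text
time_s: 14.2
ee_pos: [468.8, 109.3, 114.9]
tcp_rot: [-3.14, 0.037, -0.001]
wrist_force: [0.0, 0.0, -0.7]
grip_width: 22.0
grip_force: 30.0
```

Run:
```python
from h import *
p=slot_tray(45,-8);print(rel([*p,110],down(TY)))
```

```text
[ 0.057  0.428  0.004 -0.001  0.     1.037]
```

Emit:
carry_out:
  plan:
    - [0.057,0.428,0.004,0,0,1.037,0.0]
    - [0.057,0.428,0.004,0,0,1.037,0.0]
    - [0.057,0.428,0.004,0,0,1.037,0.0]
    - [0.057,0.428,0.004,0,0,1.037,0.0]
    - [0.057,0.428,0.004,0,0,1.037,0.0]
    - [0.057,0.428,0.004,0,0,1.037,0.0]
    - [0.057,0.428,0.004,0,0,1.037,0.0]
    - [0.057,0.428,0.004,0,0,1.037,0.0]
    - [0.057,0.428,0.004,0,0,1.037,0.0]
    - [0.057,0.428,0.004,0,0,1.037,0.0]
    - [0.057,0.428,0.004,0,0,1.037,0.0]
    - [0.057,0.428,0.004,0,0,1.037,0.0]

```text
time_s: 15.4
ee_pos: [515.2, -319.0, 109.6]
tcp_rot: [-2.71, 1.588, 0.004]
wrist_force: [-0.1, 0.4, -1.1]
grip_width: 21.7
grip_force: 30.0
```

Run:
```python
from h import *
p=slot_tray(45,-8);print(rel([*p,12],down(TY)),ctrl.get_obs()['joint_positions'],ctrl.get_obs()['qvel'])
```

```text
[ 0.001  0.     0.098  0.001  0.002 -0.   ] [-0.26   0.805  1.167  1.805 -0.827  1.121 -1.429] [-0.022 -0.01   0.007 -0.003  0.003  0.     0.001]
```

Emit:
carry_out:
  plan:
    - [0.001,0,0.04,0,0,0,0.0]
    - [0.001,0,0.075,0,0,0,0.0]
    - [0.001,0,0.091,0,0,0,0.0]
    - [0.001,0,0.096,0,0,0,0.0]
    - [0.001,0,0.097,0,0,0,0.0]
    - [0.001,0,0.097,0,0,0,0.031]
    - [0.001,0,0.097,0,0,0,0.031]
    - [0.001,0,0.097,0,0,0,0.031]
    - [0.001,0,0.06,0,0,0,0.031]
    - [0.001,0,0.01,0,0,0,0.031]
    - [0.001,0,-0.04,0,0,0,0.04]
    - [0.001,0,-0.09,0,0,0,0.06]

```text
time_s: 16.6
ee_pos: [515.6, -321.6, 203.3]
tcp_rot: [2.709, -1.591, 0.0]
wrist_force: [0.8, -0.7, -0.1]
grip_width: 43.5
grip_force: 0.0
```

Run:
```python
from h import *
print(rel([635,58,215],down(0.03)))
```

```text
[-0.273 -0.289 -0.012  0.    -0.    -1.092]
```

Emit:
carry_out:
  plan:
    - [-0.273,-0.289,-0.012,0,0,-1.092,0.087]
    - [-0.273,-0.289,-0.012,0,0,-1.092,0.087]
    - [-0.273,-0.289,-0.012,0,0,-1.092,0.087]
    - [-0.273,-0.289,-0.012,0,0,-1.092,0.087]
    - [-0.273,-0.289,-0.012,0,0,-1.092,0.087]
    - [-0.273,-0.289,-0.012,0,0,-1.092,0.087]
    - [-0.273,-0.289,-0.012,0,0,-1.092,0.087]
    - [-0.273,-0.289,-0.012,0,0,-1.092,0.087]
    - [-0.273,-0.289,-0.012,0,0,-1.092,0.087]
    - [-0.273,-0.289,-0.012,0,0,-1.092,0.087]
    - [-0.273,-0.289,-0.012,0,0,-1.092,0.087]
    - [-0.273,-0.289,-0.012,0,0,-1.092,0.087]

```text
time_s: 17.8
ee_pos: [634.8, 55.7, 213.3]
tcp_rot: [3.141, 0.043, 0.001]
wrist_force: [-0.4, 0.6, 0.0]
grip_width: 87.1
grip_force: 0.0
```

Run:
```python
from h import *
w=snap('wrist','w6');t=snap('top','t6');o=ctrl.get_obs(); print(o['ee_pos'],o['qvel'],o['joint_positions'])
a=cv2.resize(w['img'][:,:,::-1],(512,384));b=cv2.resize(t['img'][130:260,310:460,::-1],(288,250),interpolation=cv2.INTER_CUBIC)
c=np.zeros((384,800,3),np.uint8);c[:,:512]=a;c[:250,512:]=b;cv2.imwrite('pics/w6b.png',c)
```

```text
[634.928  56.266 213.185] [-0.003  0.003 -0.007 -0.004 -0.001 -0.002  0.   ] [-0.829  0.631  1.047  1.622 -0.574  1.228 -1.208]
```

View pics/w6b.png

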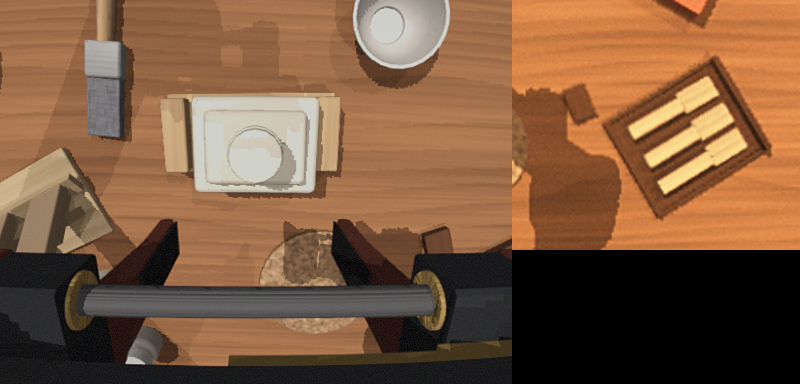

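All three paddles lie in the tray. The neck top is at (255,155); the rack's end blocks have outer edges at x≈164 and 339.

Run:
```python
from h import *
w=load('w6');t=load('top0');A=lambda X,Y:(98+X/4-.5,100+Y/4-.5)
print(tri((w,(255,155.5)),(t,A(631,118))),onz(w,(255,155.5),132),onz(t,A(631,118),132))
q=[onz(w,p,42) for p in((162,98.5),(167,171.5),(341,97),(337,171))];print(q,np.mean(q,0))
d=(q[0]+q[1]-q[2]-q[3])/2;print(np.hypot(*d[:2]),np.arctan2(d[1],d[0])-np.pi/2)
print(rel([666.5,58,150],down(0.03)))
```

```text
(array([667.465,  57.422, 127.73 ]), [np.float64(1.823775133044643), np.float64(1.8237751330446792)]) [668.29  55.63 132.  ] [666.358  59.142 132.   ]
[array([710.896, 152.84 ,  42.   ]), array([633.772, 150.71 ,  42.   ]), array([717.488, -31.989,  42.   ]), array([639.452, -34.961,  42.   ])] [675.402  59.15   42.   ]
185.35141230600675 0.033114148939059396
[ 0.032 -0.001  0.063 -0.    -0.    -0.002]
```

Emit:
carry_out:
  plan:
    - [0.032,-0.001,0.0,0,0,0,0.087]
    - [0.032,-0.001,0.04,0,0,0,0.087]
    - [0.032,-0.001,0.08,0,0,0,0.087]
    - [0.032,-0.001,0.105,0,0,0,0.087]
    - [0.032,-0.001,0.116,0,0,0,0.087]
    - [0.032,-0.001,0.116,0,0,0,0.087]
    - [0.032,-0.001,0.116,0,0,0,0.0]
    - [0.032,-0.001,0.116,0,0,0,0.0]
    - [0.032,-0.001,0.116,0,0,0,0.0]
    - [0.032,-0.001,0.116,0,0,0,0.0]
    - [0.032,-0.001,0.116,0,0,0,0.0]
    - [0.032,-0.001,0.116,0,0,0,0.0]

```text
time_s: 19.1
ee_pos: [667.2, 58.6, 97.3]
tcp_rot: [3.14, 0.047, 0.001]
wrist_force: [0.6, -1.6, 0.8]
grip_width: 43.8
grip_force: 30.0
```

Emit:
carry_out:
  plan:
    - [0,0,-0.01,0,0,0,0.0]
    - [0,0,-0.03,0,0,0,0.0]
    - [0,0,-0.06,0,0,0,0.0]
    - [0,0,-0.06,0,0,0,0.0]
    - [0,0,-0.06,0,0,0,0.0]

```text
time_s: 19.6
ee_pos: [666.8, 60.5, 156.4]
tcp_rot: [-3.14, -0.049, 0.0]
wrist_force: [0.3, 0.5, -6.9]
grip_width: 43.3
grip_force: 30.0
```

Run:
```python
from h import *
o=ctrl.get_obs();print(o['ee_pos'],o['qvel']);print(rel([474,-31,150],down(0.03)))
```

```text
[666.801  60.455 156.375] [ 0.003  0.022 -0.021  0.025 -0.002 -0.002  0.002]
[-0.196  0.085  0.006 -0.001  0.     0.001]
```

Emit:
carry_out:
  plan:
    - [-0.04,0.017,0,0,0,0,0.0]
    - [-0.08,0.035,0,0,0,0,0.0]
    - [-0.12,0.052,0,0,0,0,0.0]
    - [-0.16,0.07,0,0,0,0,0.0]
    - [-0.19,0.082,0,0,0,0,0.0]
    - [-0.196,0.085,0,0,0,0,0.0]
    - [-0.196,0.085,0,0,0,0,0.0]
    - [-0.196,0.085,0.03,0,0,0,0.0]
    - [-0.196,0.085,0.06,0,0,0,0.0]
    - [-0.196,0.085,0.08,0,0,0,0.0]
    - [-0.196,0.085,0.08,0,0,0,0.0]
    - [-0.196,0.085,0.08,0,0,0,0.0]

```text
time_s: 20.8
ee_pos: [474.5, -31.3, 76.8]
tcp_rot: [3.14, 0.049, -0.001]
wrist_force: [-0.2, 0.1, -6.1]
grip_width: 43.4
grip_force: 30.0
```

Run:
```python
from h import *
o=ctrl.get_obs();print(o['ee_pos'],o['qvel']);print(rel([474,-31,61.5],down(0.03)))
```

```text
[474.456 -31.287  76.758] [-0.014 -0.029  0.026 -0.008  0.006  0.001 -0.001]
[-0.    -0.     0.015  0.001  0.001  0.001]
```

Emit:
carry_out:
  plan:
    - [0,0,0.008,0,0,0,0.0]
    - [0,0,0.013,0,0,0,0.0]
    - [0,0,0.015,0,0,0,0.0]
    - [0,0,0.015,0,0,0,0.0]
    - [0,0,0.015,0,0,0,0.0]
    - [0,0,0.015,0,0,0,0.07]
    - [0,0,0.015,0,0,0,0.07]
    - [0,0,0.015,0,0,0,0.07]
    - [0,0,0.015,0,0,0,0.07]
    - [0,0,-0.03,0,0,0,0.07]
    - [0,0,-0.08,0,0,0,0.07]
    - [0,0,-0.13,0,0,0,0.07]

```text
time_s: 22.0
ee_pos: [473.1, -31.9, 208.2]
tcp_rot: [3.14, 0.046, -0.003]
wrist_force: [1.0, 1.5, 0.8]
grip_width: 69.9
grip_force: 0.0
```

Run:
```python
from h import *
# hover where wrist camera sees the stand: tool down, yaw .455, camera 73 ahead
st=np.array([531,366.]);e=np.array([np.cos(.455),np.sin(.455)])
p=st-60*e;print(p,rel([*p,230],down(.455)))
```

```text
[477.104 339.632] [ 0.015 -0.371 -0.022  0.001  0.002 -0.426]
```

Emit:
carry_out:
  plan:
    - [0.015,-0.371,-0.022,0,0,-0.426,0.06]
    - [0.015,-0.371,-0.022,0,0,-0.426,0.06]
    - [0.015,-0.371,-0.022,0,0,-0.426,0.06]
    - [0.015,-0.371,-0.022,0,0,-0.426,0.06]
    - [0.015,-0.371,-0.022,0,0,-0.426,0.06]
    - [0.015,-0.371,-0.022,0,0,-0.426,0.06]
    - [0.015,-0.371,-0.022,0,0,-0.426,0.06]
    - [0.015,-0.371,-0.022,0,0,-0.426,0.06]
    - [0.015,-0.371,-0.022,0,0,-0.426,0.06]
    - [0.015,-0.371,-0.022,0,0,-0.426,0.06]

```text
time_s: 23.0
ee_pos: [477.3, 339.3, 228.5]
tcp_rot: [3.059, 0.711, -0.001]
wrist_force: [-0.4, -0.9, -0.4]
grip_width: 60.2
grip_force: 0.0
```

Run:
```python
from h import *
w=snap('wrist','w7');t=snap('top','t7');o=ctrl.get_obs(); print(o['ee_pos'],o['qvel'],o['joint_positions'])
cv2.imwrite('pics/w7b.png',cv2.resize(w['img'][:,:,::-1],(800,600),interpolation=cv2.INTER_CUBIC))
```

```text
[477.688 338.175 228.96 ] [ 0.005 -0.007  0.001  0.001 -0.003 -0.    -0.002] [-1.433  0.504  1.054  1.734 -0.471  1.183 -1.364]
```

View pics/w7b.png

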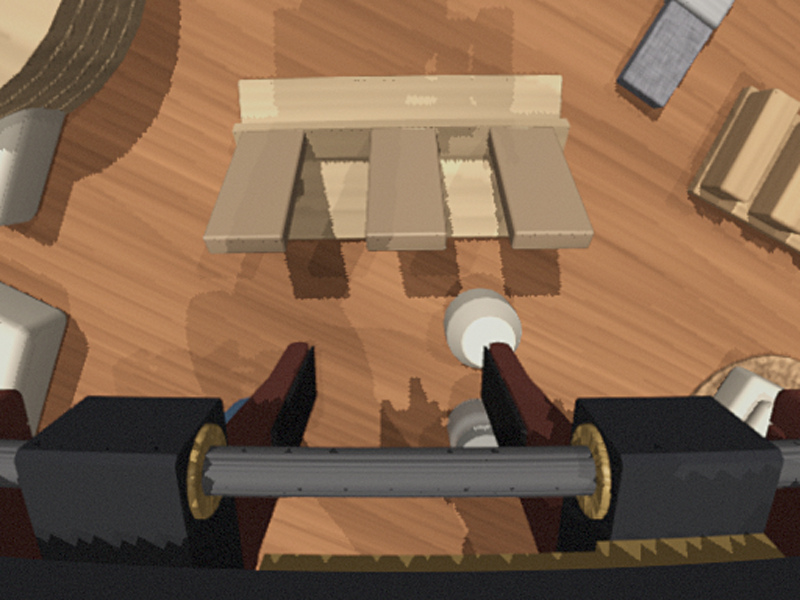

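The stand carries three tiles. Their upper ends have front corners at (205–287, 237), (367–446, 236) and (513–592, 234).

Run:
```python
from h import *
w=load('w7');t=load('top0');F=lambda X,Y:(X/1.5625-.5,Y/1.5625-.5);A=lambda X,Y:(98+X/4-.5,100+Y/4-.5)
P=[(205,237),(287,238),(367,236),(446,236),(513,235),(592,233)]
q=np.array([onz(w,F(*p),121) for p in P]);print([np.linalg.norm(q[i]-q[i+1]) for i in(0,2,4)])
m=(q[::2]+q[1::2])/2;print(m,np.linalg.norm(m[0]-m[1]),np.linalg.norm(m[1]-m[2]))
d=m[0]-m[2];y=np.arctan2(d[1],d[0])-np.pi/2;print('yaw',y);e=np.array([np.cos(y),np.sin(y),0])
C=m+25.8*e;C[:,2]=72;print('C',C)
# reproject full face into both views
ax=.5736*e-[0,0,.8192];n=.8192*e+[0,0,.5736];ay=np.array([-e[1],e[0],0])
for c in C:
    pts=[c+sx*55*ax+sy*23*ay+7*n for sx in(-1,1) for sy in(1,-1)]
    print('w',((proj(w,pts)+.5)*1.5625).round().tolist(),'tA',((proj(t,pts)+.5-[98,100])*4).round().tolist())
```

```text
[np.float64(46.18164981896861), np.float64(43.677891281713514), np.float64(44.55333439893955)]
[[469.352 429.291 121.   ]
 [509.31  349.346 121.   ]
 [546.412 276.938 121.   ]] 89.37448015011108 81.36078415320824
yaw 0.46827988320894587
C [[492.374 440.936  72.   ]
 [532.332 360.991  72.   ]
 [569.435 288.583  72.   ]]
w [[205.0, 238.0], [287.0, 237.0], [244.0, 130.0], [309.0, 129.0]] tA [[48.0, 448.0], [108.0, 416.0], [52.0, 376.0], [107.0, 346.0]]
w [[365.0, 237.0], [448.0, 236.0], [371.0, 128.0], [436.0, 128.0]] tA [[165.0, 385.0], [226.0, 353.0], [160.0, 318.0], [217.0, 287.0]]
w [[512.0, 234.0], [593.0, 234.0], [487.0, 127.0], [551.0, 127.0]] tA [[272.0, 327.0], [334.0, 294.0], [260.0, 263.0], [317.0, 233.0]]
```

Run:
```python
from h import *
snap('side','s7')
print(rel([674,-5,190],down(1.6)))
```

```text
[ 0.026  0.395  0.039 -0.    -0.    -1.146]
```

Emit:
carry_out:
  plan:
    - [0.026,0.395,0.039,0,0,-1.146,0.07]
    - [0.026,0.395,0.039,0,0,-1.146,0.07]
    - [0.026,0.395,0.039,0,0,-1.146,0.07]
    - [0.026,0.395,0.039,0,0,-1.146,0.07]
    - [0.026,0.395,0.039,0,0,-1.146,0.07]
    - [0.026,0.395,0.039,0,0,-1.146,0.07]
    - [0.026,0.395,0.039,0,0,-1.146,0.07]
    - [0.026,0.395,0.039,0,0,-1.146,0.07]
    - [0.026,0.395,0.039,0,0,-1.146,0.07]
    - [0.026,0.395,0.039,0,0,-1.146,0.07]
    - [0.026,0.395,0.039,0,0,-1.146,0.07]
    - [0.026,0.395,0.039,0,0,-1.146,0.07]

```text
time_s: 24.35
ee_pos: [674.5, -0.9, 190.1]
tcp_rot: [-2.183, -2.258, -0.001]
wrist_force: [0.2, 0.4, -0.2]
grip_width: 69.9
grip_force: 0.0
```

Run:
```python
from h import *
w=snap('wrist','w8');o=ctrl.get_obs(); print(o['ee_pos'],o['qvel'],o['joint_positions'])
c=np.zeros((600,800,3),np.uint8)
c[:300,:400]=cv2.resize(load('t7')['img'][100:175,205:305,::-1],None,fx=4,fy=4,interpolation=cv2.INTER_CUBIC)
c[:300,400:]=cv2.resize(load('s7')['img'][160:235,260:360,::-1],None,fx=4,fy=4,interpolation=cv2.INTER_CUBIC)
c[300:,100:700]=cv2.resize(w['img'][:150,106:406,::-1],None,fx=2,fy=2,interpolation=cv2.INTER_CUBIC)
cv2.imwrite('pics/c8.png',c)
f=lambda s,X,i,k,ox,oy:((proj(s,X)+.5-i)*k+[ox,oy]).round().tolist()
ex=np.array([np.cos(.032),np.sin(.032)]);ey=np.array([-ex[1],ex[0]])
X=[[*(np.array([674.6,61])+a*ex+b*ey),42] for a in(-40,40) for b in(-95,-69,-47,-11,11,47,69,95)]
print(f(load('t7'),X,[205,100],4,0,0));print(f(load('s7'),X,[260,160],4,400,0));print(f(w,X,[106,0],2,100,300))
```

```text
[674.61   -0.814 190.102] [-0.002  0.003  0.001 -0.003 -0.     0.001  0.003] [-0.507  0.595  0.681  1.535 -0.397  1.154  0.286]
[[343.0, 184.0], [306.0, 186.0], [274.0, 188.0], [222.0, 190.0], [191.0, 192.0], [139.0, 195.0], [108.0, 197.0], [71.0, 199.0], [336.0, 72.0], [299.0, 74.0], [268.0, 76.0], [216.0, 79.0], [185.0, 80.0], [134.0, 83.0], [103.0, 85.0], [66.0, 87.0]]
[[604.0, 211.0], [583.0, 192.0], [567.0, 177.0], [540.0, 152.0], [525.0, 138.0], [500.0, 115.0], [486.0, 101.0], [469.0, 86.0], [703.0, 181.0], [682.0, 163.0], [664.0, 148.0], [637.0, 125.0], [620.0, 111.0], [594.0, 89.0], [579.0, 76.0], [561.0, 61.0]]
[[326.0, 716.0], [324.0, 668.0], [323.0, 626.0], [321.0, 553.0], [320.0, 507.0], [318.0, 428.0], [317.0, 378.0], [316.0, 317.0], [479.0, 717.0], [481.0, 668.0], [482.0, 626.0], [485.0, 554.0], [487.0, 507.0], [489.0, 428.0], [491.0, 379.0], [492.0, 318.0]]
```

View pics/c8.png

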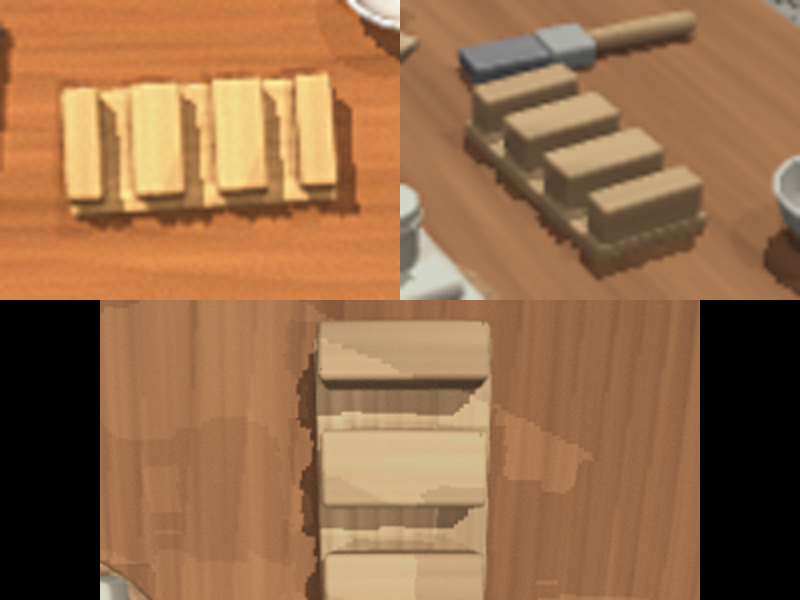

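Observed block edges agree with the predicted rack to about 1–3 mm, and I settle on centre (673.5, 62). Next is the rightmost tile.

```bash
cat >> h.py <<'E'
SY=.468
_e=np.array([np.cos(SY),np.sin(SY),0]);TAX=.5736*_e-[0,0,.8192];TN=.8192*_e+[0,0,.5736];TAY=np.array([-_e[1],_e[0],0])
TR=R.from_matrix(np.c_[TN,-TAY,TAX])
TL=[np.array([491,443.5,72]),np.array([531,364,72]),np.array([569.2,289.2,72])]
RC=np.array([673.5,62.]);RY=.032
def rslot(k): return RC+58*k*np.array([-np.sin(RY),np.cos(RY)])
RR=down(RY+np.pi/2)
E
python3 - <<'E'
from h import *
print(rel(TL[2]-120*TAX,TR), TL[2]-120*TAX)
E
```

```text
[ 0.265 -0.158  0.02  -0.347  0.542  1.1  ] [507.769 258.15  170.304]
```

Emit:
carry_out:
  plan:
    - [0.265,-0.158,0.0,-0.347,0.542,1.1,0.07]
    - [0.265,-0.158,0.0,-0.347,0.542,1.1,0.07]
    - [0.265,-0.158,0.0,-0.347,0.542,1.1,0.07]
    - [0.265,-0.158,0.0,-0.347,0.542,1.1,0.07]
    - [0.265,-0.158,0.0,-0.347,0.542,1.1,0.07]
    - [0.265,-0.158,0.0,-0.347,0.542,1.1,0.07]
    - [0.265,-0.158,0.02,-0.347,0.542,1.1,0.07]
    - [0.265,-0.158,0.02,-0.347,0.542,1.1,0.07]
    - [0.265,-0.158,0.02,-0.347,0.542,1.1,0.07]
    - [0.265,-0.158,0.02,-0.347,0.542,1.1,0.07]
    - [0.265,-0.158,0.02,-0.347,0.542,1.1,0.07]
    - [0.265,-0.158,0.02,-0.347,0.542,1.1,0.07]

```text
time_s: 25.6
ee_pos: [508.0, 258.2, 170.2]
tcp_rot: [-2.792, -0.667, -0.88]
wrist_force: [0.6, 0.1, 0.6]
grip_width: 69.9
grip_force: 0.0
```

Run:
```python
from h import *
o=ctrl.get_obs(); print(o['qvel'],o['joint_positions'])
print(rel(TL[2]-20*TAX,TR))
```

```text
[ 0.034  0.003 -0.016 -0.013  0.009 -0.002 -0.001] [-1.463  0.181  0.976  2.356 -1.005  0.127 -0.677]
[-0.    -0.     0.1    0.     0.     0.001]
```

Emit:
carry_out:
  plan:
    - [0,0,0.03,0,0,0,0.07]
    - [0,0,0.06,0,0,0,0.07]
    - [0,0,0.085,0,0,0,0.07]
    - [0,0,0.097,0,0,0,0.07]
    - [0,0,0.1,0,0,0,0.07]
    - [0,0,0.1,0,0,0,0.07]
    - [0,0,0.1,0,0,0,0.0]
    - [0,0,0.1,0,0,0,0.0]
    - [0,0,0.1,0,0,0,0.0]
    - [0,0,0.1,0,0,0,0.0]
    - [0,0,0.1,0,0,0,0.0]
    - [0,0,0.1,0,0,0,0.0]

```text
time_s: 26.8
ee_pos: [568.3, 287.4, 117.4]
tcp_rot: [-2.829, -0.671, -0.805]
wrist_force: [0.0, 0.4, 1.2]
grip_width: 25.8
grip_force: 0.0
```

Run:
```python
from h import *
o=ctrl.get_obs(); print(o['ee_pos'],TL[2]-20*TAX,o['joint_positions'],o['wrist_torque'])
print(R.from_rotvec(o['tcp_rot']).inv().apply([0,0,.15]))
print(rel(TL[2]-20*TAX+[0,0,150],TR))
```

```text
[568.3   287.424 117.403] [558.962 284.025  88.384] [-0.969  0.364  0.475  2.193 -1.032  0.127 -0.675] [-0.242  0.568  0.084]
[ 0.079  0.    -0.128]
[ 0.055 -0.001 -0.108  0.002  0.057 -0.002]
```

The tilted pose ran into wrist limits (j5, j6), so I'll back off and use the other branch, with the tool turned by half a turn.

Run:
```python
from h import *
print(rel([500,260,250],down(1.6)))
```

```text
[ 0.007 -0.006 -0.151  0.315 -0.492 -1.104]
```

Emit:
carry_out:
  plan:
    - [0,0,-0.04,0,0,0,0.026]
    - [0,0,-0.08,0,0,0,0.07]
    - [0.007,-0.006,-0.12,0.315,-0.492,-1.104,0.07]
    - [0.007,-0.006,-0.15,0.315,-0.492,-1.104,0.07]
    - [0.007,-0.006,-0.15,0.315,-0.492,-1.104,0.07]
    - [0.007,-0.006,-0.15,0.315,-0.492,-1.104,0.07]
    - [0.007,-0.006,-0.15,0.315,-0.492,-1.104,0.07]
    - [0.007,-0.006,-0.15,0.315,-0.492,-1.104,0.07]
    - [0.007,-0.006,-0.15,0.315,-0.492,-1.104,0.07]
    - [0.007,-0.006,-0.15,0.315,-0.492,-1.104,0.07]
    - [0.007,-0.006,-0.15,0.315,-0.492,-1.104,0.07]
    - [0.007,-0.006,-0.15,0.315,-0.492,-1.104,0.07]

```text
time_s: 28.0
ee_pos: [500.9, 261.1, 248.0]
tcp_rot: [2.183, 2.258, -0.004]
wrist_force: [0.5, 0.4, 0.1]
grip_width: 70.0
grip_force: 0.0
```

```bash
cat >> h.py <<'E'
TR2=R.from_matrix(np.c_[-TN,TAY,TAX])
E
python3 - <<'E'
from h import *
o=ctrl.get_obs(); print(o['ee_pos'],o['joint_positions'],o['qvel'])
print(rel([500,260,240],down(3.6)),rel([500,260,240],TR2))
E
```

```text
[500.903 261.065 248.03 ] [-1.279  0.397  0.96   1.755 -0.348  1.175 -0.184] [ 0.05   0.056 -0.043 -0.067  0.066  0.103  0.128]
[-0.001 -0.001  0.008 -0.003  0.001 -1.996] [-0.001 -0.001  0.008 -0.612 -0.388 -1.932]
```

Rotate upright to yaw 3.6 first.

Emit:
carry_out:
  plan:
    - [0,0,0,0,0,-1.9,0.07]
    - [0,0,0,0,0,-1.9,0.07]
    - [0,0,0,0,0,-1.9,0.07]
    - [0,0,0,0,0,-1.9,0.07]
    - [0,0,0,0,0,-1.9,0.07]
    - [0,0,0,0,0,-1.9,0.07]
    - [0,0,0,0,0,-1.9,0.07]
    - [0,0,0,0,0,-1.9,0.07]
    - [0,0,0,0,0,-1.9,0.07]
    - [0,0,0,0,0,-1.9,0.07]
    - [0,0,0,0,0,-1.9,0.07]
    - [0,0,0,0,0,-1.9,0.07]

```text
time_s: 29.2
ee_pos: [500.2, 259.7, 248.5]
tcp_rot: [-0.409, 3.114, 0.002]
wrist_force: [-0.4, 0.1, -0.0]
grip_width: 69.8
grip_force: 0.0
```

Run:
```python
from h import *
o=ctrl.get_obs(); print(o['ee_pos'],o['joint_positions'],o['qvel'])
print(rel(TL[2]-120*TAX,TR2))
```

```text
[500.19  259.669 248.526] [-0.998  0.305  0.554  1.744 -0.175  1.14   1.44 ] [ 0.221 -0.034 -0.297 -0.013  0.105 -0.01   1.383]
[-0.007 -0.004  0.078 -0.062 -0.608 -0.2  ]
```

Emit:
carry_out:
  plan:
    - [-0.007,-0.004,0,0,-0.3,-0.1,0.07]
    - [-0.007,-0.004,0.02,0,-0.61,-0.1,0.07]
    - [-0.007,-0.004,0.04,0,-0.61,-0.1,0.07]
    - [-0.007,-0.004,0.07,0,-0.61,-0.1,0.07]
    - [-0.007,-0.004,0.07,0,-0.61,-0.1,0.07]
    - [-0.007,-0.004,0.07,0,-0.61,-0.1,0.07]
    - [-0.007,-0.004,0.07,0,-0.61,-0.1,0.07]

```text
time_s: 29.9
ee_pos: [506.3, 258.1, 177.6]
tcp_rot: [-0.456, 2.495, 0.105]
wrist_force: [0.9, 0.1, 0.0]
grip_width: 70.0
grip_force: 0.0
```

Run:
```python
from h import *
o=ctrl.get_obs(); print(o['ee_pos'],o['joint_positions'],o['qvel'])
print(rel(TL[2]-120*TAX,TR2),rel(TL[2]-20*TAX,TR2))
```

```text
[506.257 258.059 177.6  ] [-1.434  0.141  0.826  2.339  0.581  0.152  0.738] [ 0.055 -0.003 -0.046 -0.059 -0.063  0.041  0.069]
[ 0.003 -0.     0.007 -0.088 -0.005 -0.079] [ 0.003  0.009  0.106 -0.088 -0.005 -0.079]
```

```bash
cat >> h.py <<'E'
TRg=TR2*R.from_euler('y',.262)
Tz=TRg.apply([0,0,1])
def tgrasp(i,back=0): return TL[i]-37*TAX+(19-back)*Tz   # TCP
E
python3 - <<'E'
from h import *
print(tgrasp(2),tgrasp(2,100),Tz,rel(tgrasp(2,90),TRg))
E
```

```text
[556.055 282.556  84.455] [525.548 267.136 178.431] [ 0.305  0.154 -0.94 ] [-0.015  0.003  0.021 -0.078  0.257 -0.09 ]
```

Emit:
carry_out:
  plan:
    - [-0.015,0.003,0,-0.078,0.257,-0.09,0.07]
    - [-0.015,0.003,0.01,-0.078,0.257,-0.09,0.07]
    - [-0.015,0.003,0.021,-0.078,0.257,-0.09,0.07]
    - [-0.015,0.003,0.021,-0.078,0.257,-0.09,0.07]
    - [-0.015,0.003,0.021,-0.078,0.257,-0.09,0.07]
    - [-0.015,0.003,0.021,-0.078,0.257,-0.09,0.07]

```text
time_s: 30.5
ee_pos: [532.2, 268.0, 170.8]
tcp_rot: [-0.642, 2.723, 0.115]
wrist_force: [0.5, -0.7, 0.3]
grip_width: 69.8
grip_force: 0.0
```

Run:
```python
from h import *
o=ctrl.get_obs(); print(o['ee_pos'],o['joint_positions'],o['qvel'])
print(rel(tgrasp(2,90),TRg),rel(tgrasp(2),TRg))
```

```text
[532.198 268.014 170.821] [-0.77   0.237  0.234  2.054 -0.05   0.507  1.522] [-0.063 -0.014  0.035  0.055  0.069 -0.032 -0.078]
[ 0.003  0.002  0.001 -0.001  0.003 -0.005] [ 0.004  0.002  0.091 -0.001  0.003 -0.005]
```

Emit:
carry_out:
  plan:
    - [0.004,0.002,0.03,0,0,-0.005,0.07]
    - [0.004,0.002,0.06,0,0,-0.005,0.07]
    - [0.004,0.002,0.08,0,0,-0.005,0.07]
    - [0.004,0.002,0.089,0,0,-0.005,0.07]
    - [0.004,0.002,0.09,0,0,-0.005,0.07]
    - [0.004,0.002,0.09,0,0,-0.005,0.07]
    - [0.004,0.002,0.09,0,0,-0.005,0.0]
    - [0.004,0.002,0.09,0,0,-0.005,0.0]
    - [0.004,0.002,0.09,0,0,-0.005,0.0]
    - [0.004,0.002,0.09,0,0,-0.005,0.0]
    - [0.004,0.002,0.09,0,0,-0.005,0.0]
    - [0.004,0.002,0.09,0,0,-0.005,0.0]

```text
time_s: 31.7
ee_pos: [553.8, 282.8, 84.5]
tcp_rot: [-0.655, 2.72, 0.111]
wrist_force: [-1.4, -1.4, 6.0]
grip_width: 46.4
grip_force: 29.8
```

Run:
```python
from h import *
o=ctrl.get_obs(); print(o['ee_pos'],o['joint_positions'],o['wrist_torque'],o['grip_force'])
p=o['ee_pos'];b=R.from_rotvec(o['tcp_rot']);print(rel(p+50*TN*.0+[0,0,30]-20*TAX,b),rel(p+[0,0,130],b))
snap('wrist','w9')
```

```text
[553.826 282.752  84.501] [-0.717  0.41   0.18   2.064 -0.116  0.325  1.583] [-0.244  0.277 -0.057] 29.784208238124847
[-0.005 -0.    -0.048  0.     0.     0.   ] [-0.045 -0.001 -0.122  0.     0.     0.   ]
```

Emit:
carry_out:
  plan:
    - [-0.007,0,-0.019,0,0,0,0.0]
    - [-0.02,0,-0.055,0,0,0,0.0]
    - [-0.035,0,-0.095,0,0,0,0.0]
    - [-0.045,0,-0.122,0,0,0,0.0]
    - [-0.045,0,-0.122,0,0,0,0.0]
    - [-0.045,0,-0.122,0,0,0,0.0]

```text
time_s: 32.35
ee_pos: [553.2, 283.5, 213.8]
tcp_rot: [-0.656, 2.72, 0.112]
wrist_force: [0.5, -0.2, -1.7]
grip_width: 46.1
grip_force: 29.7
```

```bash
cat >> h.py <<'E'
RRg=RR*R.from_euler('y',.262)   # tool x=+rack y when tile upright; delta 15 deg
def rplace(k,h=0,off=0,d=.262):
    "TCP so that the tile stands in slot k, h above floor; off = shift along rack y; tile centre->TCP as at grasp"
    c=np.r_[rslot(k),12+55+h]; a=RR.apply([0,0,1]); rr=RR*R.from_euler('y',d)
    ey=np.array([-np.sin(RY),np.cos(RY),0])
    return c-37*a+19*rr.apply([0,0,1])+off*ey
E
python3 - <<'E'
from h import *
o=ctrl.get_obs(); print(o['ee_pos'],o['joint_positions'])
print(rplace(-1,90),RRg.apply([0,0,1]),rel(rplace(-1,90),RRg))
snap('wrist','w10')
E
```

```text
[553.218 283.5   213.8  ] [-0.787  0.226  0.252  1.948 -0.045  0.625  1.525]
[675.198   8.948 175.648] [-0.008  0.259 -0.966] [ 0.029 -0.3    0.031  0.087  0.391  2.032]
```

Emit:
carry_out:
  plan:
    - [0.029,-0.3,0.0,0.087,0.391,2.032,0.0]
    - [0.029,-0.3,0.0,0.087,0.391,2.032,0.0]
    - [0.029,-0.3,0.0,0.087,0.391,2.032,0.0]
    - [0.029,-0.3,0.0,0.087,0.391,2.032,0.0]
    - [0.029,-0.3,0.0,0.087,0.391,2.032,0.0]
    - [0.029,-0.3,0.0,0.087,0.391,2.032,0.0]
    - [0.029,-0.3,0.0,0.087,0.391,2.032,0.0]
    - [0.029,-0.3,0.0,0.087,0.391,2.032,0.0]
    - [0.029,-0.3,0.031,0.087,0.391,2.032,0.0]
    - [0.029,-0.3,0.031,0.087,0.391,2.032,0.0]
    - [0.029,-0.3,0.031,0.087,0.391,2.032,0.0]
    - [0.029,-0.3,0.031,0.087,0.391,2.032,0.0]

```text
time_s: 33.6
ee_pos: [674.4, 8.7, 172.8]
tcp_rot: [-1.799, -2.411, -0.264]
wrist_force: [-0.0, 0.4, -1.4]
grip_width: 46.6
grip_force: 29.7
```

Run:
```python
from h import *
o=ctrl.get_obs(); print(o['ee_pos'],o['joint_positions'],o['qvel'])
print(rel(rplace(-1,60),RRg))
```

```text
[674.428   8.695 172.847] [-0.369  0.605  0.612  1.557 -0.597  1.173  0.714] [ 0.028  0.178  0.239 -0.154 -0.364  0.378 -1.156]
[-0.005 -0.001  0.027  0.007  0.051  0.258]
```

Emit:
carry_out:
  plan:
    - [-0.005,-0.001,0.01,0.007,0.03,0.16,0.0]
    - [-0.005,-0.001,0.026,0.007,0.03,0.16,0.0]
    - [-0.005,-0.001,0.026,0.007,0.03,0.16,0.0]
    - [-0.005,-0.001,0.026,0.007,0.03,0.16,0.0]
    - [-0.005,-0.001,0.026,0.007,0.03,0.16,0.0]

```text
time_s: 34.1
ee_pos: [676.3, 9.5, 149.5]
tcp_rot: [-1.949, -2.242, -0.27]
wrist_force: [-0.1, -1.0, -0.7]
grip_width: 46.3
grip_force: 29.7
```

Run:
```python
from h import *
o=ctrl.get_obs(); print(o['ee_pos'],o['joint_positions'],o['qvel'])
print(rel(rplace(-1,60),RRg))
w=snap('wrist','w11');s=snap('side','s11');t=snap('top','t11')
c=np.zeros((600,800,3),np.uint8)
c[:600,:400]=cv2.resize(s['img'][110:260,270:370,::-1],None,fx=4,fy=4,interpolation=cv2.INTER_CUBIC)
c[:200,400:]=cv2.resize(t['img'][110:160,205:305,::-1],None,fx=4,fy=4,interpolation=cv2.INTER_CUBIC)
c[200:600,400:]=cv2.resize(w['img'][100:300,156:356,::-1],None,fx=2,fy=2,interpolation=cv2.INTER_CUBIC)
cv2.imwrite('pics/c11.png',c)
# predicted tile corners assuming TCP pose now
b=R.from_rotvec(o['tcp_rot']);g=o['ee_pos']-19*b.apply([0,0,1]);tr=b*R.from_euler('y',-.262);a=tr.apply([0,0,1]);x=tr.apply([1,0,0]);y=tr.apply([0,1,0])
cc=g+37*a;print('tile axis',a,'centre',cc)
P=[cc+i*55*a+j*23*y+k*7*x for i in(1,-1) for j in(-1,1) for k in(-1,1)]
print('side',((proj(s,P)+.5-[270,110])*4).round().tolist());print('wrist',((proj(w,P)+.5-[156,100])*2+[400,200]).round().tolist())
ex=np.array([np.cos(RY),np.sin(RY)]);ey=np.array([-ex[1],ex[0]])
X=[[*(RC+u*ex+v*ey),42] for u in(-40,40) for v in(-95,-69,-47,-11)]
print('side blocks',((proj(s,X)+.5-[270,110])*4).round().tolist());print('wr',((proj(w,X)+.5-[156,100])*2+[400,200]).round().tolist())
```

```text
[676.258   9.534 149.55 ] [-0.358  0.644  0.622  1.565 -0.655  1.167  0.617] [ 0.001 -0.012  0.007 -0.007 -0.001  0.004 -0.008]
[-0.001 -0.001  0.004  0.005  0.022  0.108]
tile axis [ 0.035 -0.019 -0.999] centre [677.564   4.308 131.03 ]
side [[170.0, 342.0], [158.0, 333.0], [223.0, 321.0], [211.0, 312.0], [172.0, 198.0], [158.0, 190.0], [227.0, 178.0], [214.0, 170.0]]
wrist [[542.0, 474.0], [541.0, 439.0], [657.0, 474.0], [657.0, 439.0], [497.0, 553.0], [497.0, 491.0], [704.0, 553.0], [704.0, 491.0]]
side blocks [[161.0, 411.0], [141.0, 392.0], [125.0, 377.0], [98.0, 352.0], [261.0, 381.0], [240.0, 363.0], [222.0, 348.0], [195.0, 325.0]]
wr [[492.0, 514.0], [497.0, 458.0], [502.0, 409.0], [510.0, 330.0], [666.0, 531.0], [673.0, 475.0], [678.0, 427.0], [687.0, 348.0]]
```

View pics/c11.png

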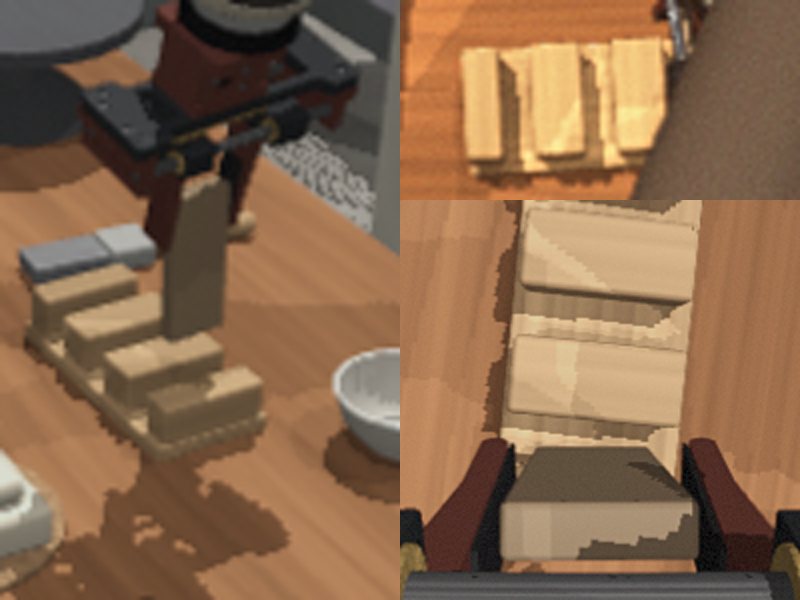

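The tile is held square over slot −1; relative to the blocks it sits about 2 mm towards −y, so I shift it +2 mm and descend.

Run:
```python
from h import *
print(rel(rplace(-1,38,2),RRg),rel(rplace(-1,20,2),RRg),rel(rplace(-1,1,2),RRg))
```

```text
[-0.004 -0.002  0.026  0.006  0.021  0.107] [-0.009 -0.003  0.044  0.006  0.021  0.107] [-0.013 -0.003  0.062  0.006  0.021  0.107]
```

Emit:
carry_out:
  plan:
    - [-0.001,-0.002,0.01,0.006,0.021,0.107,0.0]
    - [-0.004,-0.002,0.026,0.006,0.021,0.107,0.0]
    - [-0.004,-0.002,0.026,0.006,0.021,0.107,0.0]
    - [-0.005,-0.002,0.03,0.006,0.021,0.107,0.0]
    - [-0.0065,-0.003,0.035,0.006,0.021,0.107,0.0]
    - [-0.009,-0.003,0.044,0.006,0.021,0.107,0.0]
    - [-0.009,-0.003,0.044,0.006,0.021,0.107,0.0]
    - [-0.009,-0.003,0.044,0.006,0.021,0.107,0.0]

```text
time_s: 35.05
ee_pos: [674.3, 10.5, 104.2]
tcp_rot: [-2.047, -2.111, -0.267]
wrist_force: [0.1, 0.7, -1.4]
grip_width: 46.3
grip_force: 29.7
```

Run:
```python
from h import *
o=ctrl.get_obs(); print(o['ee_pos'],o['qvel'],o['wrist_force'],o['wrist_torque'])
print(rel(rplace(-1,20,2),RRg),rel(rplace(-1,0,2),RRg))
```

```text
[674.307  10.505 104.196] [-0.003 -0.007  0.005 -0.008 -0.002  0.002  0.001] [ 0.089  0.745 -1.443] [-0.367  0.029  0.023]
[ 0.001  0.001 -0.001 -0.001  0.001 -0.002] [-0.004  0.001  0.018 -0.001  0.001 -0.002]
```

Emit:
carry_out:
  plan:
    - [-0.001,0.001,0.005,0,0,0,0.0]
    - [-0.003,0.001,0.011,0,0,0,0.0]
    - [-0.004,0.001,0.016,0,0,0,0.0]
    - [-0.004,0.001,0.018,0,0,0,0.0]
    - [-0.004,0.001,0.018,0,0,0,0.0]

```text
time_s: 35.55
ee_pos: [674.5, 11.2, 86.9]
tcp_rot: [-2.046, -2.11, -0.267]
wrist_force: [-6.0, -1.6, 9.7]
grip_width: 45.9
grip_force: 30.0
```

Run:
```python
from h import *
o=ctrl.get_obs(); print(o['ee_pos'],o['wrist_force'],o['wrist_torque'])
b=R.from_rotvec(o['tcp_rot']);print(rel(o['ee_pos']+[0,0,20],b),rel(o['ee_pos']+[0,0,110],b))
```

```text
[674.495  11.168  86.88 ] [-6.002 -1.562  9.682] [0.023 1.661 0.264]
[ 0.005 -0.    -0.019  0.     0.     0.   ] [ 0.029 -0.    -0.106  0.     0.     0.   ]
```

Emit:
carry_out:
  plan:
    - [0,0,-0.001,0,0,0,0.0]
    - [0,0,-0.001,0,0,0,0.06]
    - [0,0,-0.001,0,0,0,0.06]
    - [0,0,-0.001,0,0,0,0.06]
    - [0.01,0,-0.038,0,0,0,0.06]
    - [0.02,0,-0.074,0,0,0,0.06]
    - [0.03,0,-0.112,0,0,0,0.06]
    - [0.035,0,-0.14,0,0,0,0.07]
    - [0.035,0,-0.14,0,0,0,0.07]

```text
time_s: 36.45
ee_pos: [677.7, 8.0, 235.1]
tcp_rot: [-2.05, -2.115, -0.276]
wrist_force: [0.1, -0.3, -0.2]
grip_width: 69.1
grip_force: 0.0
```

Run:
```python
from h import *
o=ctrl.get_obs(); print(o['ee_pos'],o['joint_positions'])
print(tgrasp(1,90),rel(tgrasp(1,90)+[-20,0,25],TRg))
s=snap('side','s12');t=snap('top','t12')
```

```text
[677.688   8.001 235.133] [-0.375  0.581  0.68   1.471 -0.627  1.324  0.459]
[490.399 343.478 169.034] [ 0.32  -0.197  0.127 -0.085 -0.382 -2.027]
```

Emit:
carry_out:
  plan:
    - [0.32,-0.197,0.127,-0.085,-0.382,-2.027,0.07]
    - [0.32,-0.197,0.127,-0.085,-0.382,-2.027,0.07]
    - [0.32,-0.197,0.127,-0.085,-0.382,-2.027,0.07]
    - [0.32,-0.197,0.127,-0.085,-0.382,-2.027,0.07]
    - [0.32,-0.197,0.127,-0.085,-0.382,-2.027,0.07]
    - [0.32,-0.197,0.127,-0.085,-0.382,-2.027,0.07]
    - [0.32,-0.197,0.127,-0.085,-0.382,-2.027,0.07]
    - [0.32,-0.197,0.127,-0.085,-0.382,-2.027,0.07]
    - [0.32,-0.197,0.127,-0.085,-0.382,-2.027,0.07]
    - [0.32,-0.197,0.127,-0.085,-0.382,-2.027,0.07]
    - [0.32,-0.197,0.127,-0.085,-0.382,-2.027,0.07]
    - [0.32,-0.197,0.127,-0.085,-0.382,-2.027,0.07]

```text
time_s: 37.75
ee_pos: [466.9, 344.8, 188.9]
tcp_rot: [-0.307, 2.848, 0.145]
wrist_force: [0.2, -0.5, 0.2]
grip_width: 70.1
grip_force: 0.0
```

Run:
```python
from h import *
o=ctrl.get_obs(); print(o['ee_pos'],o['joint_positions'],o['qvel'])
print(rel(tgrasp(1,90),TRg),rel(tgrasp(1),TRg))
```

```text
[466.86  344.777 188.875] [-1.084  0.218  0.36   2.017  0.005  0.639  1.04 ] [ 0.08  -0.139 -0.217  0.228  0.371 -0.369  1.072]
[-0.016 -0.008  0.025 -0.009 -0.057 -0.253] [-0.021 -0.006  0.115 -0.009 -0.057 -0.253]
```

Emit:
carry_out:
  plan:
    - [-0.016,-0.008,0.01,-0.009,-0.05,-0.17,0.07]
    - [-0.018,-0.008,0.025,-0.009,-0.05,-0.17,0.07]
    - [-0.018,-0.008,0.025,-0.009,-0.05,-0.17,0.07]
    - [-0.018,-0.008,0.025,-0.009,-0.05,-0.17,0.07]
    - [-0.018,-0.008,0.025,-0.009,-0.05,-0.17,0.07]

```text
time_s: 38.25
ee_pos: [493.0, 343.7, 171.1]
tcp_rot: [-0.526, 2.759, 0.132]
wrist_force: [-0.5, 1.0, 0.0]
grip_width: 70.0
grip_force: 0.0
```

Run:
```python
from h import *
o=ctrl.get_obs(); print(o['ee_pos'],o['joint_positions'],o['qvel'])
print(rel(tgrasp(1,90),TRg),rel(tgrasp(1),TRg))
```

```text
[492.953 343.662 171.051] [-1.024  0.254  0.33   2.036  0.005  0.532  1.225] [-0.004 -0.007  0.002 -0.006 -0.    -0.003  0.004]
[ 0.003  0.001  0.001 -0.002 -0.006 -0.091] [ 0.002  0.001  0.091 -0.002 -0.006 -0.091]
```

Emit:
carry_out:
  plan:
    - [0.003,0.001,0.02,-0.002,-0.006,-0.091,0.07]
    - [0.003,0.001,0.055,-0.002,-0.006,-0.091,0.07]
    - [0.003,0.001,0.08,-0.002,-0.006,-0.091,0.07]
    - [0.003,0.001,0.089,-0.002,-0.006,-0.091,0.07]
    - [0.002,0.001,0.091,-0.002,-0.006,-0.091,0.07]
    - [0.002,0.001,0.091,-0.002,-0.006,-0.091,0.07]
    - [0.002,0.001,0.091,-0.002,-0.006,-0.091,0.0]
    - [0.002,0.001,0.091,-0.002,-0.006,-0.091,0.0]
    - [0.002,0.001,0.091,-0.002,-0.006,-0.091,0.0]
    - [0.002,0.001,0.091,-0.002,-0.006,-0.091,0.0]
    - [0.002,0.001,0.091,-0.002,-0.006,-0.091,0.0]
    - [0.002,0.001,0.091,-0.002,-0.006,-0.091,0.0]

```text
time_s: 39.45
ee_pos: [518.8, 357.6, 85.5]
tcp_rot: [-0.649, 2.722, 0.116]
wrist_force: [-2.7, -2.7, 6.2]
grip_width: 46.0
grip_force: 29.9
```

Run:
```python
from h import *
o=ctrl.get_obs(); print(o['ee_pos'],tgrasp(1),o['grip_force'],o['wrist_force'])
b=R.from_rotvec(o['tcp_rot']);print(rel(o['ee_pos'],TRg),rel(o['ee_pos']+[0,0,130],b))
```

```text
[518.831 357.616  85.502] [517.855 357.356  84.455] 29.854931831359863 [-2.745 -2.698  6.22 ]
[0.    0.    0.    0.001 0.002 0.   ] [-0.045  0.    -0.122  0.     0.     0.   ]
```

Emit:
carry_out:
  plan:
    - [-0.007,0,-0.019,0,0,0,0.0]
    - [-0.02,0,-0.055,0,0,0,0.0]
    - [-0.035,0,-0.095,0,0,0,0.0]
    - [-0.045,0,-0.122,0,0,0,0.0]
    - [-0.045,0,-0.122,0,0,0,0.0]
    - [-0.045,0,-0.122,0,0,0,0.0]

```text
time_s: 40.05
ee_pos: [518.6, 357.7, 214.8]
tcp_rot: [-0.65, 2.723, 0.116]
wrist_force: [-0.1, 0.6, -1.5]
grip_width: 46.3
grip_force: 29.8
```

Run:
```python
from h import *
o=ctrl.get_obs(); print(o['ee_pos'],o['joint_positions'])
print(rplace(0,70),rel(rplace(0,70),RRg))
```

```text
[518.641 357.71  214.782] [-0.993  0.244  0.313  1.928  0.007  0.64   1.333]
[673.343  66.919 155.648] [ 0.014 -0.329  0.058  0.089  0.388  2.027]
```

Emit:
carry_out:
  plan:
    - [0.0,-0.329,0.01,0.089,0.388,2.027,0.0]
    - [0.0,-0.329,0.01,0.089,0.388,2.027,0.0]
    - [0.0,-0.329,0.01,0.089,0.388,2.027,0.0]
    - [0.0,-0.329,0.01,0.089,0.388,2.027,0.0]
    - [0.0,-0.329,0.01,0.089,0.388,2.027,0.0]
    - [0.0,-0.329,0.01,0.089,0.388,2.027,0.0]
    - [0.0,-0.329,0.01,0.089,0.388,2.027,0.0]
    - [0.0,-0.329,0.01,0.089,0.388,2.027,0.0]
    - [0.0,-0.329,0.01,0.089,0.388,2.027,0.0]
    - [0.0,-0.329,0.01,0.089,0.388,2.027,0.0]
    - [0.0,-0.329,0.01,0.089,0.388,2.027,0.0]
    - [0.0,-0.329,0.01,0.089,0.388,2.027,0.0]

```text
time_s: 41.25
ee_pos: [669.7, 65.7, 202.5]
tcp_rot: [-1.805, -2.406, -0.265]
wrist_force: [-0.2, -0.3, -2.1]
grip_width: 46.2
grip_force: 29.8
```

Run:
```python
from h import *
o=ctrl.get_obs(); print(o['ee_pos'],o['qvel'])
print(rel(rplace(0,70),RRg))
```

```text
[669.697  65.717 202.497] [ 0.04   0.176  0.228 -0.128 -0.38   0.349 -1.143]
[-0.009  0.001  0.046  0.008  0.05   0.253]
```

Emit:
carry_out:
  plan:
    - [0,0.001,0.01,0.008,0.04,0.16,0.0]
    - [-0.005,0.001,0.03,0.008,0.04,0.16,0.0]
    - [-0.009,0.001,0.045,0.008,0.04,0.16,0.0]
    - [-0.009,0.001,0.045,0.008,0.04,0.16,0.0]
    - [-0.009,0.001,0.045,0.008,0.04,0.16,0.0]

```text
time_s: 41.75
ee_pos: [674.2, 67.3, 158.5]
tcp_rot: [-1.947, -2.228, -0.275]
wrist_force: [0.3, 0.2, -1.0]
grip_width: 46.3
grip_force: 29.8
```

Run:
```python
from h import *
o=ctrl.get_obs(); print(o['ee_pos'],o['qvel'])
for h in(38,20):print(rel(rplace(0,h,-.5),RRg))
snap('wrist','w13');snap('side','s13')
```

```text
[674.156  67.289 158.522] [-0.001 -0.025  0.012 -0.02  -0.002  0.005 -0.009]
[-0.009 -0.002  0.034  0.001  0.011  0.102]
[-0.014 -0.002  0.051  0.001  0.011  0.102]
```

Emit:
carry_out:
  plan:
    - [-0.004,-0.002,0.015,0.001,0.011,0.102,0.0]
    - [-0.009,-0.002,0.034,0.001,0.011,0.102,0.0]
    - [-0.009,-0.002,0.034,0.001,0.011,0.102,0.0]
    - [-0.011,-0.002,0.039,0.001,0.011,0.102,0.0]
    - [-0.0125,-0.002,0.044,0.001,0.011,0.102,0.0]
    - [-0.014,-0.002,0.049,0.001,0.011,0.102,0.0]
    - [-0.014,-0.002,0.051,0.001,0.011,0.102,0.0]
    - [-0.014,-0.002,0.051,0.001,0.011,0.102,0.0]

```text
time_s: 42.65
ee_pos: [674.2, 66.3, 106.4]
tcp_rot: [-2.048, -2.112, -0.271]
wrist_force: [-0.0, 1.0, -1.2]
grip_width: 45.9
grip_force: 29.8
```

Run:
```python
from h import *
o=ctrl.get_obs(); print(o['ee_pos'],o['wrist_force'],o['wrist_torque'])
print(rel(rplace(0,20,-.5),RRg),rel(rplace(0,0,-.5),RRg))
```

```text
[674.179  66.252 106.428] [-0.     0.99  -1.201] [-0.391  0.113  0.019]
[-0.    -0.001  0.001  0.001 -0.001 -0.001] [-0.005 -0.001  0.02   0.001 -0.001 -0.001]
```

Clear in the slot. Lower to the floor, release and retreat.

Emit:
carry_out:
  plan:
    - [-0.001,-0.001,0.005,0,0,0,0.0]
    - [-0.003,-0.001,0.011,0,0,0,0.0]
    - [-0.004,-0.001,0.016,0,0,0,0.0]
    - [-0.005,-0.001,0.019,0,0,0,0.0]
    - [-0.005,-0.001,0.019,0,0,0,0.0]

```text
time_s: 43.15
ee_pos: [673.1, 66.2, 86.7]
tcp_rot: [-2.048, -2.111, -0.271]
wrist_force: [0.1, -0.4, -1.7]
grip_width: 46.4
grip_force: 29.9
```

Emit:
carry_out:
  plan:
    - [0,0,-0.001,0,0,0,0.0]
    - [0,0,-0.001,0,0,0,0.06]
    - [0,0,-0.001,0,0,0,0.06]
    - [0,0,-0.001,0,0,0,0.06]
    - [0.01,0,-0.038,0,0,0,0.06]
    - [0.02,0,-0.074,0,0,0,0.06]
    - [0.03,0,-0.112,0,0,0,0.06]
    - [0.035,0,-0.14,0,0,0,0.07]
    - [0.035,0,-0.14,0,0,0,0.07]

```text
time_s: 44.05
ee_pos: [675.3, 62.7, 236.4]
tcp_rot: [-2.051, -2.115, -0.28]
wrist_force: [0.7, -0.4, -0.8]
grip_width: 69.1
grip_force: 0.0
```

Run:
```python
from h import *
print(rel(tgrasp(0,90)+[-20,0,25],TRg))
```

```text
[ 0.344 -0.234  0.134 -0.082 -0.38  -2.028]
```

Emit:
carry_out:
  plan:
    - [0.344,-0.234,0.134,-0.082,-0.38,-2.028,0.07]
    - [0.344,-0.234,0.134,-0.082,-0.38,-2.028,0.07]
    - [0.344,-0.234,0.134,-0.082,-0.38,-2.028,0.07]
    - [0.344,-0.234,0.134,-0.082,-0.38,-2.028,0.07]
    - [0.344,-0.234,0.134,-0.082,-0.38,-2.028,0.07]
    - [0.344,-0.234,0.134,-0.082,-0.38,-2.028,0.07]
    - [0.344,-0.234,0.134,-0.082,-0.38,-2.028,0.07]
    - [0.344,-0.234,0.134,-0.082,-0.38,-2.028,0.07]
    - [0.344,-0.234,0.134,-0.082,-0.38,-2.028,0.07]
    - [0.344,-0.234,0.134,-0.082,-0.38,-2.028,0.07]
    - [0.344,-0.234,0.134,-0.082,-0.38,-2.028,0.07]
    - [0.344,-0.234,0.134,-0.082,-0.38,-2.028,0.07]

```text
time_s: 45.25
ee_pos: [427.3, 423.8, 190.1]
tcp_rot: [-0.307, 2.847, 0.148]
wrist_force: [-0.6, 0.5, 0.4]
grip_width: 70.2
grip_force: 0.0
```

Run:
```python
from h import *
o=ctrl.get_obs(); print(o['ee_pos'],o['joint_positions'],o['qvel'])
print(rel(tgrasp(0,90),TRg),rel(tgrasp(0),TRg))
```

```text
[427.294 423.788 190.141] [-1.277  0.264  0.404  1.963  0.031  0.669  0.864] [ 0.046 -0.136 -0.206  0.215  0.45  -0.337  0.989]
[-0.016 -0.007  0.026 -0.008 -0.056 -0.253] [-0.021 -0.006  0.116 -0.008 -0.056 -0.253]
```

Emit:
carry_out:
  plan:
    - [-0.016,-0.007,0.01,-0.008,-0.05,-0.17,0.07]
    - [-0.018,-0.007,0.025,-0.008,-0.05,-0.17,0.07]
    - [-0.018,-0.007,0.025,-0.008,-0.05,-0.17,0.07]
    - [-0.018,-0.007,0.025,-0.008,-0.05,-0.17,0.07]
    - [-0.018,-0.007,0.025,-0.008,-0.05,-0.17,0.07]

```text
time_s: 45.75
ee_pos: [453.0, 423.4, 171.8]
tcp_rot: [-0.525, 2.759, 0.132]
wrist_force: [-0.4, -0.4, -0.1]
grip_width: 70.0
grip_force: 0.0
```

Run:
```python
from h import *
o=ctrl.get_obs(); print(o['ee_pos'],o['joint_positions'],o['qvel'])
print(rel(tgrasp(0,90),TRg),rel(tgrasp(0),TRg))
```

```text
[453.028 423.379 171.816] [-1.225  0.296  0.376  1.985  0.055  0.566  1.025] [-0.002 -0.005  0.002 -0.001  0.002 -0.003  0.003]
[ 0.003  0.001  0.002 -0.002 -0.006 -0.091] [ 0.003  0.001  0.092 -0.002 -0.006 -0.091]
```

Emit:
carry_out:
  plan:
    - [0.003,0.001,0.02,-0.002,-0.006,-0.091,0.07]
    - [0.003,0.001,0.055,-0.002,-0.006,-0.091,0.07]
    - [0.003,0.001,0.08,-0.002,-0.006,-0.091,0.07]
    - [0.003,0.001,0.089,-0.002,-0.006,-0.091,0.07]
    - [0.003,0.001,0.091,-0.002,-0.006,-0.091,0.07]
    - [0.003,0.001,0.091,-0.002,-0.006,-0.091,0.07]
    - [0.003,0.001,0.091,-0.002,-0.006,-0.091,0.0]
    - [0.003,0.001,0.091,-0.002,-0.006,-0.091,0.0]
    - [0.003,0.001,0.091,-0.002,-0.006,-0.091,0.0]
    - [0.003,0.001,0.091,-0.002,-0.006,-0.091,0.0]
    - [0.003,0.001,0.091,-0.002,-0.006,-0.091,0.0]
    - [0.003,0.001,0.091,-0.002,-0.006,-0.091,0.0]

```text
time_s: 46.95
ee_pos: [477.6, 437.1, 85.6]
tcp_rot: [-0.65, 2.723, 0.116]
wrist_force: [-2.8, -0.8, 6.8]
grip_width: 46.0
grip_force: 30.0
```

Run:
```python
from h import *
o=ctrl.get_obs(); d=o['ee_pos']-tgrasp(0);print(o['ee_pos'],d,'n',d@TN,'x',d@TAX,'y',d@TAY,o['wrist_force'])
```

```text
[477.594 437.109  85.558] [-0.261  0.253  1.103] n 0.5356573801404126 x -0.9715075493744589 y 0.34378273461439196 [-2.782 -0.777  6.811]
```

Emit:
carry_out:
  plan:
    - [-0.007,0,-0.019,0,0,0,0.0]
    - [-0.02,0,-0.055,0,0,0,0.0]
    - [-0.035,0,-0.095,0,0,0,0.0]
    - [-0.045,0,-0.122,0,0,0,0.0]
    - [-0.045,0,-0.122,0,0,0,0.0]
    - [-0.045,0,-0.122,0,0,0,0.0]

```text
time_s: 47.55
ee_pos: [477.7, 436.8, 214.8]
tcp_rot: [-0.65, 2.723, 0.115]
wrist_force: [0.2, -0.8, -1.3]
grip_width: 45.8
grip_force: 30.0
```

Run:
```python
from h import *
print(rel(rplace(1,70)+[0,0,30],RRg))
```

```text
[-0.02  -0.366  0.038  0.089  0.389  2.027]
```

Emit:
carry_out:
  plan:
    - [-0.02,-0.366,0.038,0.089,0.389,2.027,0.0]
    - [-0.02,-0.366,0.038,0.089,0.389,2.027,0.0]
    - [-0.02,-0.366,0.038,0.089,0.389,2.027,0.0]
    - [-0.02,-0.366,0.038,0.089,0.389,2.027,0.0]
    - [-0.02,-0.366,0.038,0.089,0.389,2.027,0.0]
    - [-0.02,-0.366,0.038,0.089,0.389,2.027,0.0]
    - [-0.02,-0.366,0.038,0.089,0.389,2.027,0.0]
    - [-0.02,-0.366,0.038,0.089,0.389,2.027,0.0]
    - [-0.02,-0.366,0.038,0.089,0.389,2.027,0.0]
    - [-0.02,-0.366,0.038,0.089,0.389,2.027,0.0]
    - [-0.02,-0.366,0.038,0.089,0.389,2.027,0.0]
    - [-0.02,-0.366,0.038,0.089,0.389,2.027,0.0]

```text
time_s: 48.75
ee_pos: [670.6, 124.5, 183.2]
tcp_rot: [-1.805, -2.406, -0.264]
wrist_force: [0.5, -0.6, -1.7]
grip_width: 45.9
grip_force: 30.0
```

Run:
```python
from h import *
o=ctrl.get_obs(); print(o['ee_pos'],o['qvel'])
print(rel(rplace(1,70),RRg))
```

```text
[670.591 124.511 183.203] [ 0.043  0.155  0.22  -0.108 -0.394  0.333 -1.126]
[-0.005 -0.001  0.027  0.007  0.05   0.253]
```

Emit:
carry_out:
  plan:
    - [0,0,0.01,0.008,0.04,0.16,0.0]
    - [-0.005,-0.001,0.026,0.008,0.04,0.16,0.0]
    - [-0.005,-0.001,0.026,0.008,0.04,0.16,0.0]
    - [-0.005,-0.001,0.026,0.008,0.04,0.16,0.0]
    - [-0.005,-0.001,0.026,0.008,0.04,0.16,0.0]

```text
time_s: 49.25
ee_pos: [672.3, 125.6, 159.6]
tcp_rot: [-1.947, -2.229, -0.276]
wrist_force: [-0.9, 0.1, -1.2]
grip_width: 46.0
grip_force: 30.0
```

Run:
```python
from h import *
o=ctrl.get_obs(); print(o['ee_pos'],o['qvel'])
for h in(38,20):print(rel(rplace(1,h,0),RRg))
```

```text
[672.343 125.551 159.602] [-0.002 -0.013  0.006 -0.005 -0.003  0.004 -0.007]
[-0.009 -0.002  0.035  0.002  0.011  0.103]
[-0.014 -0.002  0.052  0.002  0.011  0.103]
```

Emit:
carry_out:
  plan:
    - [-0.004,-0.002,0.015,0.001,0.011,0.102,0.0]
    - [-0.009,-0.002,0.034,0.001,0.011,0.102,0.0]
    - [-0.009,-0.002,0.034,0.001,0.011,0.102,0.0]
    - [-0.011,-0.002,0.039,0.001,0.011,0.102,0.0]
    - [-0.0125,-0.002,0.044,0.001,0.011,0.102,0.0]
    - [-0.014,-0.002,0.049,0.001,0.011,0.102,0.0]
    - [-0.014,-0.002,0.052,0.001,0.011,0.102,0.0]
    - [-0.014,-0.002,0.052,0.001,0.011,0.102,0.0]

```text
time_s: 50.05
ee_pos: [671.7, 124.7, 105.3]
tcp_rot: [-2.047, -2.111, -0.27]
wrist_force: [-0.8, -0.4, -0.9]
grip_width: 46.0
grip_force: 30.0
```

Run:
```python
from h import *
o=ctrl.get_obs(); print(o['ee_pos'],o['wrist_force'],o['wrist_torque'])
print(rel(rplace(1,20,0),RRg),rel(rplace(1,-1,0),RRg))
```

```text
[671.741 124.701 105.281] [-0.832 -0.357 -0.866] [-0.331  0.08  -0.044]
[ 0.    -0.    -0.     0.    -0.    -0.001] [-0.005 -0.     0.02   0.    -0.    -0.001]
```

Emit:
carry_out:
  plan:
    - [-0.001,0,0.005,0,0,0,0.0]
    - [-0.003,0,0.011,0,0,0,0.0]
    - [-0.004,0,0.016,0,0,0,0.0]
    - [-0.005,0,0.0195,0,0,0,0.0]
    - [-0.005,0,0.0195,0,0,0,0.0]

```text
time_s: 50.55
ee_pos: [672.2, 124.8, 86.9]
tcp_rot: [-2.047, -2.111, -0.273]
wrist_force: [-3.2, -1.0, 9.1]
grip_width: 45.8
grip_force: 30.0
```

Emit:
carry_out:
  plan:
    - [0,0,-0.001,0,0,0,0.0]
    - [0,0,-0.001,0,0,0,0.06]
    - [0,0,-0.001,0,0,0,0.06]
    - [0,0,-0.001,0,0,0,0.06]
    - [0.01,0,-0.038,0,0,0,0.06]
    - [0.02,0,-0.074,0,0,0,0.06]
    - [0.03,0,-0.112,0,0,0,0.06]
    - [0.035,0,-0.14,0,0,0,0.07]
    - [0.035,0,-0.14,0,0,0,0.07]

```text
time_s: 51.45
ee_pos: [674.0, 121.5, 234.6]
tcp_rot: [-2.05, -2.114, -0.28]
wrist_force: [0.1, -0.1, 0.1]
grip_width: 69.0
grip_force: 0.0
```

Run:
```python
from h import *
print(rel([480,330,260],RRg))
```

```text
[ 0.214 -0.188  0.03   0.008 -0.001 -0.   ]
```

Move the arm aside and take the final check picture.

Emit:
carry_out:
  plan:
    - [0.1,-0.1,0.0,0,0,0,0.07]
    - [0.214,-0.188,0.02,0,0,0,0.07]
    - [0.214,-0.188,0.02,0,0,0,0.07]
    - [0.214,-0.188,0.02,0,0,0,0.07]
    - [0.214,-0.188,0.02,0,0,0,0.07]
    - [0.214,-0.188,0.02,0,0,0,0.07]
    - [0.214,-0.188,0.02,0,0,0,0.07]
    - [0.214,-0.188,0.02,0,0,0,0.07]

```text
time_s: 52.25
ee_pos: [476.7, 329.0, 265.5]
tcp_rot: [-2.045, -2.114, -0.27]
wrist_force: [0.3, -0.0, 0.9]
grip_width: 69.7
grip_force: 0.0
```

Run:
```python
from h import *
s=snap('side','s20');t=snap('top','t20')
c=np.zeros((600,800,3),np.uint8)
c[:270,:]=cv2.resize(t['img'][108:243,205:455,::-1],(800,432),interpolation=cv2.INTER_CUBIC)[:270]
c[:270]=0
a=cv2.resize(t['img'][105:255,205:455,::-1],(500,300),interpolation=cv2.INTER_CUBIC);c[:300,:500]=a
c[300:600,:500]=cv2.resize(s['img'][230:380,200:450,::-1],(500,300),interpolation=cv2.INTER_CUBIC)
c[:450,500:]=cv2.resize(s['img'][110:260,265:365,::-1],(300,450),interpolation=cv2.INTER_CUBIC)
cv2.imwrite('pics/c20.png',c)
```

```text
(no output)
```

View pics/c20.png

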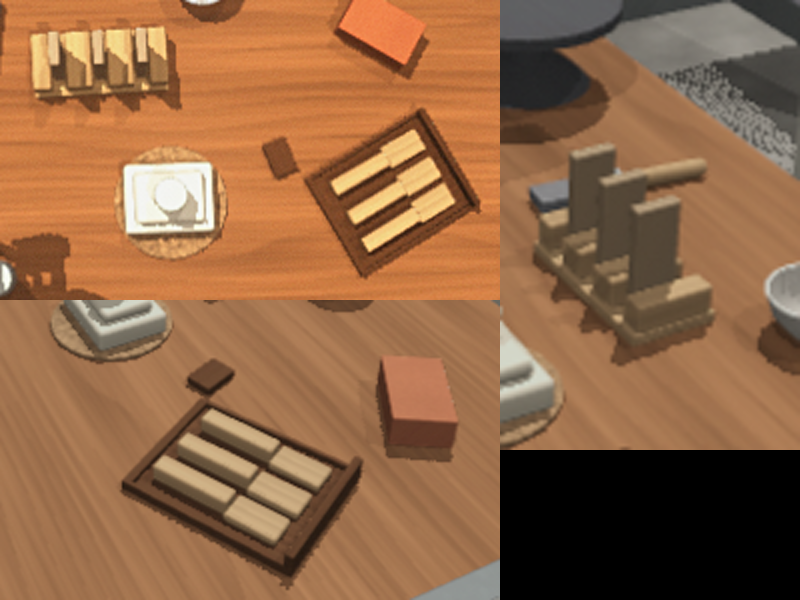

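Tiles stand upright in all three slots, the mould is on the mat at (168,197), and the three paddles lie parallel in the tray. I'll check the numbers, then hand in.

Run:
```python
from h import *
t=load('t20');T=lambda X,Y:(205+X/2-.5,105+Y/2-.5);e=np.array([np.cos(TY),np.sin(TY)]);ok=True
for a,b in(((419,140),(334,185)),((434,167),(350,214)),((448,196),(365,243))):
    A=onz(t,T(*a),16)[:2];B=onz(t,T(*b),26)[:2];d=(A+B)/2-TC;v=A-B;x,y,g=d@e,d@[-e[1],e[0]],np.arctan2(v[1],v[0])-TY;print(x,y,g);ok&=abs(x)<15 and abs(y)<58 and abs(g)<.15
m=onz(t,T(169,199),36+0)[:2];print('mould',m,onz(t,T(171,194),96)[:2])
print(ok)
if ok: print(ticket.sign_off())
```

```text
-0.8900900757425703 47.83621989546915 -0.06093231390774534
-2.50202585629905 2.6592952327058277 -0.04552836680368322
-5.96235995673532 -43.009947852432006 -0.04739377468587058
mould [475.092 -27.701] [477.686 -27.833]
True
the job is handed in; nothing more can be done
None
```

The job is handed in: the mould is on the mat about 5 mm from its centre, all three tiles are upright in the rack's slots, and all three paddles lie flat in the tray with blades to the end-board, by the final pictures; the sign-off returned no verdict.

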